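Load the roast-sample caddy

ROBOT

A 7-joint arm with a two-finger parallel gripper is mounted at the origin on the work surface. World frame = base frame: x ahead of the robot, y to its left, z up, the work surface at z = 0. Lengths are in m, angles in degrees, forces in N, time in s.
With the tool pointing down it reaches from about 0.425 to 0.925 m from the base axis. Payload 6.8 kg.
Tool frame: the origin (TCP) lies on the centre line of the jaws, within the pads' length; the fingertips stand 14 mm ahead of it and the grasp point (between the pads) lies 5 mm behind it; z points along the fingers, y is the direction in which the jaws open and shut (so a half turn about z gives the same grasp; the last joint's range is limited). The gripper opens to 88 mm and grips with 3 to 60 N. Pads are 20 mm wide; open, the fingers measure 115 mm over their backs; the gripper's body (75 mm by 178 mm) begins 61 mm behind the grasp point.
Start: joints at [-79.017, 27.33, 1.283, 89.118, -0.659, 63.558, -4.761], TCP at [0.199, 0.645, 0.204] pointing down, gripper open.
Joint ranges: [-169.35, 169.35], [-19.33, 120.38], [-80.79, 83.38], [13.8, 139.57], [-78.32, 258.32], [9.67, 109.79], [-169.56, 169.56]. Speed limits (degrees/s): [136.94, 136.94, 180, 180, 180, 180, 180].

INTERFACE

Orientations are given as a 3x3 rotation matrix whose columns are the frame's x, y, z axes.
In Python, from workcell import env gives the robot as it stands.
- The arm moves only by the tool servo_tool, never from a script. Its argument "moves" is a list of rows, each an object of numbers: "tx", "ty", "tz": the shift along the tool's x, y, z in cm; "wx", "wy", "wz": the turn, a rotation vector about the tool's x, y, z in rad; "jaw": the opening in per cent of the stroke, from 0 (shut) to 100 (fully open). A call has exactly 10 rows; each row is the pose to reach, as a shift and turn from the pose commanded when the call began, along the tool's axes at that moment; what a row does not reach only later rows make up. A row lasts 1/12 s, in which the tool goes at most 41.7 mm and 7.16 degrees, less where a joint would pass 70% of its speed; a pose out of reach is approached as far as the arm can. A call with a gripper value outside its range is refused whole. The fingers move at their own pace and stop on an object; the grip force is fixed at half the most. Time passes only in rows, so rows that repeat a pose let the fingers close, or fill a call up. It gives the time, the measured TCP pose, the force and the opening at its end, in the units of the state.
- env.get_obs(): the state, without advancing time (a new reading comes with each control period).
- env.get_image(name): name is "scene" or "top" or "wrist"; returns a dict with "pixels" (384x512x3 uint8, blue, green, red), "range_z" (384x512 float32, m along the optical axis (not along the pixel's ray), 0 where there is no reading), "K" (3x3 intrinsics, pixels), "rvec" (rotation vector, rad) and "tvec" (3), from world to camera coordinates, as OpenCV has them; the wrist camera has in their place "hand_eye" (4x4, takes a point from camera to tool coordinates, whose origin is the TCP and whose axes are the flange's). Camera axes: x right, y down, z forward; pixel columns grow to the right and rows downward; lengths in m; the calibration is good to about 2 mm. A picture is of the moment at which its call begins: read the wrist's pose just before it.
- env.hand_in(): hands the job in, once; it reports no verdict.
The state is a dict: "clock": time; "q": joint angles; "joint_velocities": joint speeds; "effort": joint torques, N m; "ee_pos": TCP position; "ee_rot": TCP orientation; "ft_force": force on the tool from outside, world axes, zero at the start; "moment": the same for the moment, N m; "finger_gap": finger opening in m.
Only numpy, scipy, OpenCV 4.12 (cv2) and the standard library are available. Lean on these libraries where they do the work, as an engineer would, in place of code of your own. Each camera call takes 0.05 s, during which the arm holds its last target. There are 200 camera calls.

TASK

Load the roast-sample caddy for tasting: stand the red-lidded tin upright in the red tray and the blue-lidded tin upright in the blue tray, and press the tube with yellow caps fully down into the yellow spring clips and the one with black caps fully down into the black clips, each tube about centred along its clips. The green-lidded tin and the green-capped tube hold raw beans: leave them where they are.

Things in the scene. Friction and masses are not known exactly. Their poses are not given: they have to be found in the camera images.
- tin_red_mid (a point): Round steel sample tin with a red lid, upright on the work surface, loose, about 150 g; 56 mm across the lid (54 below), 60 mm high; point at its centre, 30 mm above its foot, z up.
- tin_blue_mid (a point): Round steel sample tin with a blue lid, upright on the work surface, loose, about 150 g; 56 mm across the lid (54 below), 60 mm high; point at its centre, 30 mm above its foot, z up.
- tin_green_mid (a point): Round steel sample tin with a green lid, upright on the work surface, loose, about 150 g; 56 mm across the lid (54 below), 60 mm high; point at its centre, 30 mm above its foot, z up. It holds raw beans and does not belong in the caddy.
- tube_yellow_mid (a point): Sample tube lying flat on the work surface, loose, about 70 g: a round tube 22 mm in diameter (tan, light-roast filling) with a square yellow cap 26 x 26 x 14 mm at each end, 124 mm long in all (96 mm of round tube bare between the caps); point at its centre, 13 mm above what it lies on; x along the tube.
- tube_black_mid (a point): Sample tube lying flat on the work surface, loose, about 70 g: a round tube 22 mm in diameter (dark brown, dark-roast filling) with a square black cap 26 x 26 x 14 mm at each end, 124 mm long in all (96 mm of round tube bare between the caps); point at its centre, 13 mm above what it lies on; x along the tube.
- tube_green_mid (a point): Sample tube lying flat on the work surface, loose, about 70 g: a round tube 22 mm in diameter (pale green, raw-bean filling) with a square green cap 26 x 26 x 14 mm at each end, 124 mm long in all (96 mm of round tube bare between the caps); point at its centre, 13 mm above what it lies on; x along the tube. It does not belong in the caddy.
- well_red_floor (a point): Square open red plastic tray fixed in the low wooden caddy (fixed, 260 x 240 mm, rim 18 mm high; clips in it up to 66 mm high). Inside 80 x 80 mm, walls 4 mm thick and 16 mm above this point: centre of its inner floor, 10 mm above the work surface; z up, x and y along its sides. Trays, and clips, are 104 mm apart along y.
- well_blue_floor (a point): Square open blue plastic tray fixed in the low wooden caddy (fixed, 260 x 240 mm, rim 18 mm high; clips in it up to 66 mm high). Inside 80 x 80 mm, walls 4 mm thick and 16 mm above this point: centre of its inner floor, 10 mm above the work surface; z up, x and y along its sides. Trays, and clips, are 104 mm apart along y.
- clip_yellow_seat (a point): Yellow clips in the caddy: two pairs of upright 10 mm wide spring jaws, 30 mm either side of this point along x (50 mm free between), for a tube lying along x. Point: axis of a fully snapped-in tube, 44 mm above the work surface. Lips nip in 8.5 mm above it, flare to 36 mm apart 20 mm above it. Pressed straight down (up to 15 N) a tube snaps in and bears on the seat.
- clip_black_seat (a point): Black clips in the caddy: two pairs of upright 10 mm wide spring jaws, 30 mm either side of this point along x (50 mm free between), for a tube lying along x. Point: axis of a fully snapped-in tube, 44 mm above the work surface. Lips nip in 8.5 mm above it, flare to 36 mm apart 20 mm above it. Pressed straight down (up to 15 N) a tube snaps in and bears on the seat.

How it is judged (in metres and radians):
At the end, for the whole second after the job is handed in: Red and blue tins upright on the floor of their colour's tray, within 15 mm of its centre; yellow and black tubes snapped into their colour's clips, within 4 mm in height, 5 mm across, 15 mm along, 0.12 rad; all at rest; green tin and tube within 30 mm of their starts (x of tin_red_mid in the frame of well_red_floor between -0.015 and 0.015 m and y of tin_red_mid in the frame of well_red_floor between -0.015 and 0.015 m and z of tin_red_mid in the frame of well_red_floor between 0.025 and 0.035 m and angle between each of tin_red_mid, tin_blue_mid's own z axis and vertical below 0.1 rad and linear speed of each of tin_red, tin_blue, tube_yellow, tube_black below 0.02 m/s and x of tin_blue_mid in the frame of well_blue_floor between -0.015 and 0.015 m and y of tin_blue_mid in the frame of well_blue_floor between -0.015 and 0.015 m and z of tin_blue_mid in the frame of well_blue_floor between 0.025 and 0.035 m and x of tube_yellow_mid in the frame of clip_yellow_seat between -0.015 and 0.015 m and y of tube_yellow_mid in the frame of clip_yellow_seat between -0.005 and 0.005 m and z of tube_yellow_mid in the frame of clip_yellow_seat between -0.004 and 0.004 m and angle between the x axis of tube_yellow_mid and the x axis of clip_yellow_seat, either way round below 0.12 rad and x of tube_black_mid in the frame of clip_black_seat between -0.015 and 0.015 m and y of tube_black_mid in the frame of clip_black_seat between -0.005 and 0.005 m and z of tube_black_mid in the frame of clip_black_seat between -0.004 and 0.004 m and angle between the x axis of tube_black_mid and the x axis of clip_black_seat, either way round below 0.12 rad and distance of each of tin_green_mid, tube_green_mid from where it was at the start of the episode below 0.03 m); the robot touches nothing.
It fails at once if the green-lidded tin or the green-capped tube was moved away or lifted (more than 30 mm) (distance of any of tin_green_mid, tube_green_mid from where it was at the start of the episode above 0.03 m).
It also fails if it takes over 109 s, if anything falls off the work surface, if the arm or the gripper's body presses on something with over 40 N, if the wrist force passes 120 N, or if a joint passes its speed limit or range.

## Working session

There is one attempt and no reset: what is moved stays moved. The work goes in short steps, Python scripts to look and compute and a tool call to move; the robot and the scene stay as the last step left them, time stands still between calls to the robot, and variables do not carry over. Pictures are saved under pics/ and viewed, about 12 in all and at most 16, crops included, and the job is handed in when it is done.

Besides the shell and the picture viewer there is one more tool, called after "Call:" as name(argument=value, ...) on one line, values as JSON. servo_tool: Moves the arm, as the interface text tells. Its arguments: {"type":"object","properties":{"moves":{"type":"array","items":{"type":"object","properties":{"tx":{"type":"number"},"ty":{"type":"number"},"tz":{"type":"number"},"wx":{"type":"number"},"wy":{"type":"number"},"wz":{"type":"number"},"jaw":{"type":"number"}}}}},"required":["moves"]}

```bash
mkdir -p pics && ls && python3 - <<'E'
from workcell import env
import cv2,numpy as np,pickle
o=env.get_obs();print(o)
for n in ("top","scene"):
    d=env.get_image(n);pickle.dump(d,open(f"pics/{n}0.pkl","wb"));cv2.imwrite(f"pics/{n}0.png",d["pixels"])
    R=cv2.Rodrigues(np.array(d["rvec"],float))[0];print(n,d["K"],-R.T@np.ravel(d["tvec"]),R)
E
```

```text
pics
{'clock': 0.0, 'q': array([-79.01437906,  27.37714793,   1.27887189,  89.17522629,
        -0.65903193,  63.55829712,  -4.76255787]), 'joint_velocities': array([-0.00590781, -0.07335213, -0.01922315, -0.02433449, -0.04481569,
        0.00263142, -0.00716212]), 'effort': array([-4.47216144e-04, -5.82842410e+01,  1.53454833e+00, -2.72608924e+01,
       -5.42914309e-02,  1.70107180e-02,  1.50402216e-04]), 'ee_pos': array([0.19919085, 0.64429463, 0.20338829]), 'ee_rot': array([[-9.55389868e-01,  2.95347301e-01, -4.13530888e-04],
       [ 2.95347565e-01,  9.55388263e-01, -1.75569497e-03],
       [-1.23457214e-04, -1.79950853e-03, -9.99998373e-01]]), 'ft_force': array([-0.72528448,  0.40817724, -0.21123069]), 'moment': array([-0.03390384, -0.07614493, -0.04664969]), 'finger_gap': 0.08777654543667153}
top [[496.90499242   0.         257.73532642]
 [  0.         496.90499242 184.05407837]
 [  0.           0.           1.        ]] [0.29710495 0.03091117 1.31594765] [[ 0.02881657 -0.99952163  0.01123038]
 [-0.98141731 -0.03042332 -0.18945841]
 [ 0.18970945 -0.00556215 -0.98182452]]
scene [[461.44241047   0.         250.53861202]
 [  0.         461.44241047 185.79858554]
 [  0.           0.           1.        ]] [ 1.02973899 -0.69330032  0.74786533] [[ 0.82065643  0.57111999  0.01857379]
 [ 0.35683797 -0.48682004 -0.79729099]
 [-0.44630672  0.66092981 -0.60330929]]
```

View pics/top0.png

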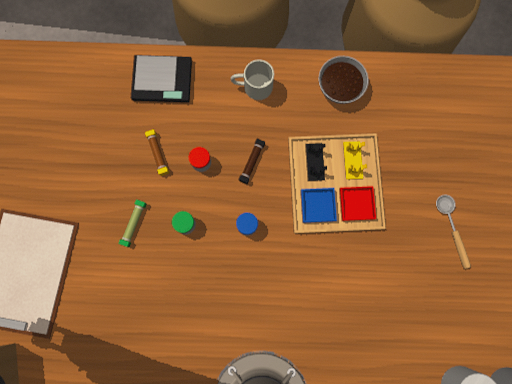

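View pics/scene0.png

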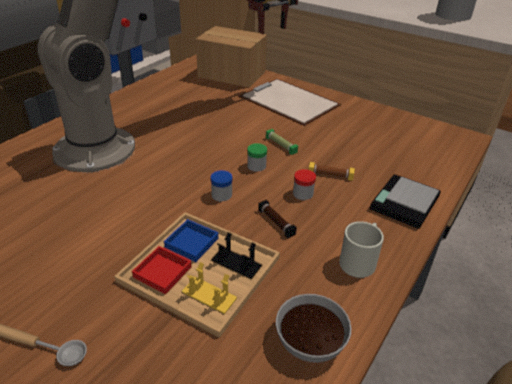

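The top view shows the red lid (200,157), green lid (183,222), blue lid (247,224), yellow tube (157,153), black tube (252,162), green tube (133,223), red tray (358,204), blue tray (319,206), black clips (316,161) and yellow clips (355,160). The scene view agrees.

```bash
cat > h.py <<'E'
import cv2,numpy as np,pickle
from workcell import env
def cam(d,o=None):
    """camera centre and rotation camera->world"""
    if "hand_eye" in d:
        T=np.eye(4);T[:3,:3]=o["ee_rot"];T[:3,3]=o["ee_pos"];T=T@np.array(d["hand_eye"]);return T[:3,3],T[:3,:3]
    R=cv2.Rodrigues(np.array(d["rvec"],float))[0];return -R.T@np.ravel(d["tvec"]),R.T
def ray(d,uv,z,o=None):
    C,R=cam(d,o);uv=np.atleast_2d(uv).astype(float)
    r=np.c_[uv,np.ones(len(uv))]@np.linalg.inv(d["K"]).T@R.T
    return C+r*((z-C[2])/r[:,2])[:,None]
def cloud(d,o=None):
    C,R=cam(d,o);h,w=d["range_z"].shape;v,u=np.mgrid[:h,:w]
    p=np.stack([u,v,np.ones_like(u)],-1)@np.linalg.inv(d["K"]).T*d["range_z"][...,None]
    return C+p@R.T
HS=dict(red=[((0,150,60),(8,255,255)),((172,150,60),(180,255,255))],blue=[((105,130,50),(128,255,255))],
 green=[((48,120,50),(85,255,255))],yellow=[((24,170,120),(34,255,255))],black=[((0,0,0),(180,255,45))])
def blobs(d,c,amin=15):
    hsv=cv2.cvtColor(d["pixels"],cv2.COLOR_BGR2HSV)
    m=sum(cv2.inRange(hsv,np.array(a),np.array(b)) for a,b in HS[c])
    k,_=cv2.findContours(m,cv2.RETR_EXTERNAL,cv2.CHAIN_APPROX_NONE)
    return m,[c for c in k if cv2.contourArea(c)>=amin]
E
python3 - <<'E'
from h import *
np.set_printoptions(precision=4,suppress=True)
for n in("top","scene"):
    d=pickle.load(open(f"pics/{n}0.pkl","rb"))
    P=cloud(d);print(n)
    for c in HS:
        m,k=blobs(d,c)
        for b in k:
            x,y,w,h=cv2.boundingRect(b)
            if n=="top" and not(110<x<400 and 120<y<260):continue
            if n=="scene" and not(110<x<370 and 120<y<330):continue
            (cx,cy),s,a=cv2.minAreaRect(b);A=cv2.contourArea(b)
            z=np.median(P[...,2][y:y+h,x:x+w][m[y:y+h,x:x+w]>0])
            g={0:0}
            print(c,"px",np.round((cx,cy)),"sz",np.round(s,1),"A",A,"zmed",round(float(z),3),"@.06",ray(d,(cx,cy),.06)[0,:2],"@.026",ray(d,(cx,cy),.026)[0,:2])
d=pickle.load(open("pics/top0.pkl","rb"));P=cloud(d)
for c in("red","blue"):
    m,k=blobs(d,c);b=max(k,key=cv2.contourArea)
    q=ray(d,cv2.boxPoints(cv2.minAreaRect(b)),.026);print(c,q[:,:2],q.mean(0))
for c in("yellow","black"):
    m,_=blobs(d,c);s=(m>0)&(P[...,2]>.045);s[:,:290]=0;s[:120]=0;s[190:]=0;s[:,385:]=0
    print(c,s.sum(),P[s].mean(0) if s.sum() else 0);
    if s.sum():print(P[s][:,:3].min(0),P[s].max(0))
E
```

```text
top
red px [358. 203.] sz [33.5 35. ] A 1081.0 zmed 0.009 @.06 [ 0.4982 -0.2337] @.026 [ 0.5036 -0.2409]
red px [198. 157.] sz [20. 21.] A 334.5 zmed 0.059 @.06 [0.6066 0.1797] @.026 [0.6149 0.1837]
blue px [247. 224.] sz [21. 20.] A 327.5 zmed 0.059 @.06 [0.4371 0.0481] @.026 [0.4409 0.0485]
blue px [318. 205.] sz [33.2 33.3] A 1023.0 zmed 0.009 @.06 [ 0.4906 -0.1329] @.026 [ 0.4959 -0.1373]
green px [124. 242.] sz [11.4  5.1] A 41.5 zmed 0.024 @.06 [0.3803 0.3545] @.026 [0.3826 0.3633]
green px [182. 222.] sz [21. 21.] A 341.0 zmed 0.059 @.06 [0.4373 0.2115] @.026 [0.4411 0.2164]
green px [140. 203.] sz [11.1  4.6] A 39.5 zmed 0.024 @.06 [0.4805 0.3221] @.026 [0.4855 0.33  ]
yellow px [162. 170.] sz [4.7 9.8] A 35.0 zmed 0.024 @.06 [0.5696 0.2718] @.026 [0.577  0.2783]
yellow px [353. 160.] sz [37.4 17.1] A 370.0 zmed 0.011 @.06 [ 0.6112 -0.2224] @.026 [ 0.6197 -0.2292]
yellow px [150. 132.] sz [4.4 9.2] A 30.5 zmed 0.024 @.06 [0.6687 0.3109] @.026 [0.6787 0.3184]
black px [244. 179.] sz [8.9 5.7] A 39.5 zmed 0.024 @.06 [0.5512 0.0598] @.026 [0.558  0.0606]
black px [316. 161.] sz 
[... 946 characters left out ...]
 [ 0.6182 -0.1208]
black px [290. 231.] sz [ 8.9 13.4] A 86.5 zmed 0.021 @.06 [ 0.6842 -0.0245] @.026 [0.6671 0.0086]
black px [274. 218.] sz [26.9  6.4] A 110.5 zmed 0.02 @.06 [ 0.6328 -0.0065] @.026 [0.6132 0.0275]
black px [261. 205.] sz [ 6.5 13. ] A 32.5 zmed 0.022 @.06 [0.5848 0.0131] @.026 [0.5628 0.048 ]
red [[ 0.5445 -0.1928]
 [ 0.5521 -0.2854]
 [ 0.4632 -0.2884]
 [ 0.4558 -0.1969]] [ 0.5039 -0.2409  0.026 ]
blue [[ 0.5359 -0.0904]
 [ 0.5442 -0.1783]
 [ 0.4563 -0.1837]
 [ 0.4482 -0.0969]] [ 0.4961 -0.1373  0.026 ]
yellow 43 [ 0.6156 -0.2269  0.0848]
[ 0.2971 -0.251   0.0466] [0.6607 0.0309 1.3159]
black 94 [ 0.6163 -0.1272  0.0566]
[ 0.5769 -0.1517  0.0461] [ 0.6539 -0.1037  0.0697]
```

Call:
servo_tool(moves=[{"tx":-2,"ty":-1.2,"wz":-0.03,"jaw":100},{"tx":-5,"ty":-3,"wz":-0.06,"jaw":100},{"tx":-8.5,"ty":-5.2,"wz":-0.1,"jaw":100},{"tx":-12,"ty":-7.4,"wz":-0.15,"jaw":100},{"tx":-15.5,"ty":-9.5,"wz":-0.2,"jaw":100},{"tx":-19,"ty":-11.7,"wz":-0.24,"jaw":100},{"tx":-22.5,"ty":-13.8,"wz":-0.27,"jaw":100},{"tx":-26,"ty":-16,"wz":-0.3,"jaw":100},{"tx":-29,"ty":-17.8,"wz":-0.3,"jaw":100},{"tx":-31,"ty":-19,"wz":-0.3,"jaw":100}])

```text
schema error: expected keys tx, ty, tz, wx, wy, wz, jaw
```

Call:
servo_tool(moves=[{"tx":-2,"ty":-1.2,"tz":0,"wx":0,"wy":0,"wz":-0.03,"jaw":100},{"tx":-5,"ty":-3,"tz":0,"wx":0,"wy":0,"wz":-0.06,"jaw":100},{"tx":-8.5,"ty":-5.2,"tz":0,"wx":0,"wy":0,"wz":-0.1,"jaw":100},{"tx":-12,"ty":-7.4,"tz":0,"wx":0,"wy":0,"wz":-0.15,"jaw":100},{"tx":-15.5,"ty":-9.5,"tz":0,"wx":0,"wy":0,"wz":-0.2,"jaw":100},{"tx":-19,"ty":-11.7,"tz":0,"wx":0,"wy":0,"wz":-0.24,"jaw":100},{"tx":-22.5,"ty":-13.8,"tz":0,"wx":0,"wy":0,"wz":-0.27,"jaw":100},{"tx":-26,"ty":-16,"tz":0,"wx":0,"wy":0,"wz":-0.3,"jaw":100},{"tx":-29,"ty":-17.8,"tz":0,"wx":0,"wy":0,"wz":-0.3,"jaw":100},{"tx":-31,"ty":-19,"tz":0,"wx":0,"wy":0,"wz":-0.3,"jaw":100}])

```text
clock: 0.93
ee_pos: [0.4421, 0.3676, 0.2042]
ee_rot: [[-1.0, 0.004, 0.001], [0.004, 1.0, -0.002], [-0.001, -0.002, -1.0]]
ft_force: [1.0, 0.1, -0.0]
finger_gap: 0.0878
```

Call:
servo_tool(moves=[{"tx":-2,"ty":-2.3,"tz":0,"wx":0,"wy":0,"wz":0,"jaw":100},{"tx":-5,"ty":-5.6,"tz":0,"wx":0,"wy":0,"wz":0,"jaw":100},{"tx":-8,"ty":-9,"tz":0.5,"wx":0,"wy":0,"wz":0,"jaw":100},{"tx":-11,"ty":-12.5,"tz":1,"wx":0,"wy":0,"wz":0,"jaw":100},{"tx":-14,"ty":-16,"tz":1.5,"wx":0,"wy":0,"wz":0,"jaw":100},{"tx":-16,"ty":-18.3,"tz":2,"wx":0,"wy":0,"wz":0,"jaw":100},{"tx":-16.8,"ty":-19.2,"tz":2,"wx":0,"wy":0,"wz":0,"jaw":100},{"tx":-16.8,"ty":-19.2,"tz":2,"wx":0,"wy":0,"wz":0,"jaw":100},{"tx":-16.8,"ty":-19.2,"tz":2,"wx":0,"wy":0,"wz":0,"jaw":100},{"tx":-16.8,"ty":-19.2,"tz":2,"wx":0,"wy":0,"wz":0,"jaw":100}])

```text
clock: 1.77
ee_pos: [0.6065, 0.1813, 0.184]
ee_rot: [[-1.0, -0.002, -0.001], [-0.002, 1.0, 0.001], [0.001, 0.001, -1.0]]
ft_force: [0.7, 0.4, -0.5]
finger_gap: 0.0878
```

```bash
python3 - <<'E'
from h import *
o=env.get_obs();d=env.get_image("wrist");cv2.imwrite("pics/w1.png",d["pixels"]);print(o["ee_pos"],d["hand_eye"])
for c in HS:
    for b in blobs(d,c,200)[1]:
        (x,y),r=cv2.minEnclosingCircle(b);print(c,x,y,r,ray(d,(x,y),.06,o)[0,:2])
E
```

```text
[0.60648068 0.18131269 0.18400244] [[-2.89364756e-04 -9.59285612e-01 -2.82437658e-01  7.85939308e-02]
 [ 9.99999928e-01 -2.08087711e-04 -3.17766364e-04 -9.93032015e-04]
 [ 2.46056896e-04 -2.82437730e-01  9.59285603e-01 -1.80946237e-01]
 [ 0.00000000e+00  0.00000000e+00  0.00000000e+00  1.00000000e+00]]
red 247.53721618652344 180.89309692382812 26.46851921081543 [0.6047056  0.17800312]
blue 5.5 87.0 25.597949981689453 [ 0.51135019 -0.05626867]
blue 105.24528503417969 7.0188679695129395 33.00044250488281 [0.44297264 0.0495115 ]
green 388.5 65.0 16.77060890197754 [0.49109742 0.31200011]
green 284.0 5.645161151885986 30.526609420776367 [0.44163284 0.21103564]
yellow 334.5 148.5 12.020915031433105 [0.57038517 0.26715838]
black 291.5 345.0 23.11394691467285 [0.81743556 0.23319482]
black 255.5 326.5 261.672607421875 [0.78952302 0.18769135]
black 395.75958251953125 316.5 121.50155639648438 [0.77472082 0.35850877]
black 156.0 261.5 39.802738189697266 [0.70010716 0.07293272]
black 122.5 216.0 14.080227851867676 [0.64446524 0.04113476]
black 10.880000114440918 177.0 42.419132232666016 [ 0.60080249 -0.0711413 ]
```

View pics/w1.png

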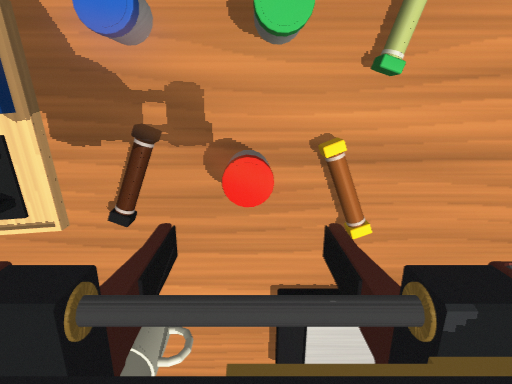

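The wrist view shows the red lid at (248,181), with the black tube (135,175) and the yellow tube (346,190) on either side. The wrist position agrees with the top-view estimate to about 2 mm.

Call:
servo_tool(moves=[{"tx":0,"ty":-0.2,"tz":1,"wx":0,"wy":0,"wz":0,"jaw":100},{"tx":0,"ty":-0.2,"tz":3,"wx":0,"wy":0,"wz":0,"jaw":100},{"tx":0,"ty":-0.2,"tz":5.5,"wx":0,"wy":0,"wz":0,"jaw":100},{"tx":0,"ty":-0.2,"tz":8,"wx":0,"wy":0,"wz":0,"jaw":100},{"tx":0,"ty":-0.2,"tz":10.5,"wx":0,"wy":0,"wz":0,"jaw":100},{"tx":0,"ty":-0.2,"tz":12.5,"wx":0,"wy":0,"wz":0,"jaw":100},{"tx":0,"ty":-0.2,"tz":13.8,"wx":0,"wy":0,"wz":0,"jaw":100},{"tx":0,"ty":-0.2,"tz":14.4,"wx":0,"wy":0,"wz":0,"jaw":100},{"tx":0,"ty":-0.2,"tz":14.4,"wx":0,"wy":0,"wz":0,"jaw":100},{"tx":0,"ty":-0.2,"tz":14.4,"wx":0,"wy":0,"wz":0,"jaw":60}])

```text
clock: 2.65
ee_pos: [0.6077, 0.1784, 0.0409]
ee_rot: [[-1.0, -0.001, 0.001], [-0.001, 1.0, 0.0], [-0.001, 0.0, -1.0]]
ft_force: [0.8, -0.4, 0.3]
finger_gap: 0.0838
```

Call:
servo_tool(moves=[{"tx":0,"ty":0,"tz":0,"wx":0,"wy":0,"wz":0,"jaw":40},{"tx":0,"ty":0,"tz":0,"wx":0,"wy":0,"wz":0,"jaw":40},{"tx":0,"ty":0,"tz":0,"wx":0,"wy":0,"wz":0,"jaw":40},{"tx":0,"ty":0,"tz":0,"wx":0,"wy":0,"wz":0,"jaw":40},{"tx":0,"ty":0,"tz":0,"wx":0,"wy":0,"wz":0,"jaw":40},{"tx":0,"ty":0,"tz":0,"wx":0,"wy":0,"wz":0,"jaw":40},{"tx":0,"ty":0,"tz":-0.5,"wx":0,"wy":0,"wz":0,"jaw":40},{"tx":0,"ty":0,"tz":-1,"wx":0,"wy":0,"wz":0,"jaw":40},{"tx":0,"ty":0,"tz":-1.5,"wx":0,"wy":0,"wz":0,"jaw":40},{"tx":0,"ty":0,"tz":-2,"wx":0,"wy":0,"wz":0,"jaw":40}])

```text
clock: 3.48
ee_pos: [0.6073, 0.1773, 0.0607]
ee_rot: [[-1.0, 0.0, -0.0], [0.0, 1.0, -0.001], [0.0, -0.001, -1.0]]
ft_force: [-0.6, 0.5, 0.1]
finger_gap: 0.0351
```

```bash
python3 - <<'E'
from h import *
d=env.get_image("scene");cv2.imwrite("pics/s1.png",cv2.resize(d["pixels"][80:260,180:420],(800,600)))
o=env.get_obs();print(o["finger_gap"],o["ft_force"])
E
```

```text
0.03526162511491198 [ 1.17793161 -0.59851419  0.8427695 ]
```

View pics/s1.png

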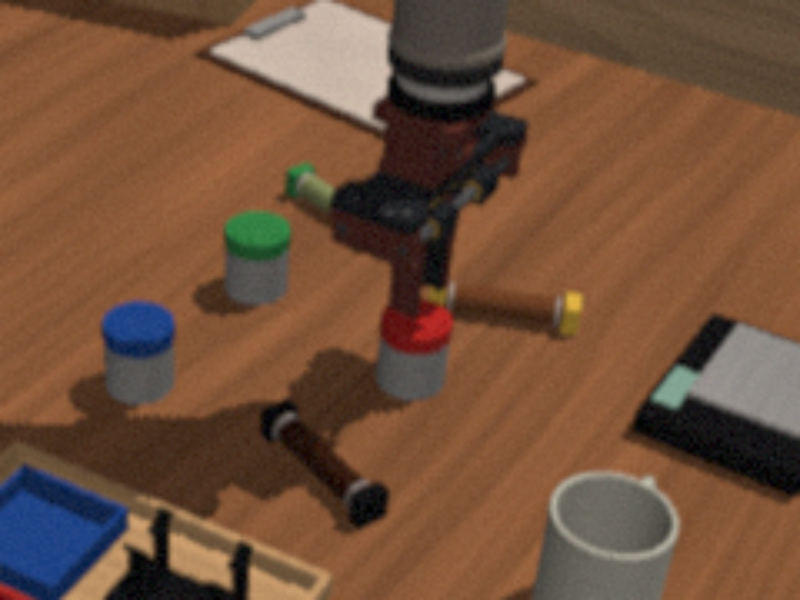

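The tin looks unmoved at (304,177) in the full frame, yet the jaws closed past it. I'll compare where the fingers really are with the reported TCP.

```bash
python3 - <<'E'
from h import *
np.set_printoptions(precision=4,suppress=True)
o=env.get_obs();print(o["ee_pos"],o["q"])
for n in("scene","top"):
    d=env.get_image(n);C,R=cam(d)
    for p in([.607,.177,.061],[.607,.177,.047],[.6056,.179,.06],[.607,.177,.117]):
        u=d["K"]@(R.T@(np.array(p)-C));print(n,p,u[:2]/u[2])
    P=cloud(d)
    m=blobs(d,"red")[0]>0
    if n=="scene":
        m[:,340:]=0;m[:160]=0;m[200:]=0;m[:,:280]=0
        print("lid",m.sum(),P[m].min(0),P[m].max(0),np.median(P[m],0))
        for v in range(150,190,3):print(v,[tuple(np.round(P[v,u],3)) for u in (298,303,308)])
    else:cv2.imwrite("pics/t1.png",cv2.resize(d["pixels"][60:260,100:300],(600,600)))
E
```

```text
[0.608  0.1775 0.0617] [-27.8442  32.6249   8.0744 102.1056  -6.0573  45.6262  73.1912]
scene [0.607, 0.177, 0.061] [304.3343 175.2648]
scene [0.607, 0.177, 0.047] [303.8503 179.6801]
scene [0.6056, 0.179, 0.06] [304.2083 175.0234]
scene [0.607, 0.177, 0.117] [306.3417 156.9522]
lid 279 [ 0.5804 -0.6933 -0.0005] [1.0297 0.3006 0.7479] [0.6135 0.167  0.0611]
150 [(np.float64(0.626), np.float64(0.092), np.float64(0.189)), (np.float64(0.639), np.float64(0.09), np.float64(0.194)), (np.float64(0.634), np.float64(0.125), np.float64(0.175))]
153 [(np.float64(0.624), np.float64(0.097), np.float64(0.177)), (np.float64(0.64), np.float64(0.091), np.float64(0.186)), (np.float64(0.602), np.float64(0.194), np.float64(0.118))]
156 [(np.float64(0.624), np.float64(0.099), np.float64(0.168)), (np.float64(0.638), np.float64(0.097), np.float64(0.175)), (np.float64(0.603), np.float64(0.195), np.float64(0.109))]
159 [(np.float64(0.599), np.float64(0.148), np.float64(0.123)), (np.float64(0.636), np.float64(0.1), np.float64(0.164)), (np.float64(0.602), np.float64(0.198), np.float64(0.098))]
162 [(np.float64
[... 1280 characters left out ...]
loat64(0.151), np.float64(0.051)), (np.float64(0.618), np.float64(0.152), np.float64(0.056)), (np.float64(0.627), np.float64(0.162), np.float64(0.055))]
186 [(np.float64(0.603), np.float64(0.155), np.float64(0.039)), (np.float64(0.619), np.float64(0.152), np.float64(0.047)), (np.float64(0.627), np.float64(0.164), np.float64(0.044))]
189 [(np.float64(0.606), np.float64(0.152), np.float64(0.032)), (np.float64(0.619), np.float64(0.153), np.float64(0.037)), (np.float64(0.629), np.float64(0.162), np.float64(0.036))]
top [0.607, 0.177, 0.061] [199.5055 156.7766]
top [0.607, 0.177, 0.047] [200.0594 158.0751]
top [0.6056, 0.179, 0.06] [198.7479 157.37  ]
top [0.607, 0.177, 0.117] [197.1664 151.294 ]
```

View pics/t1.png

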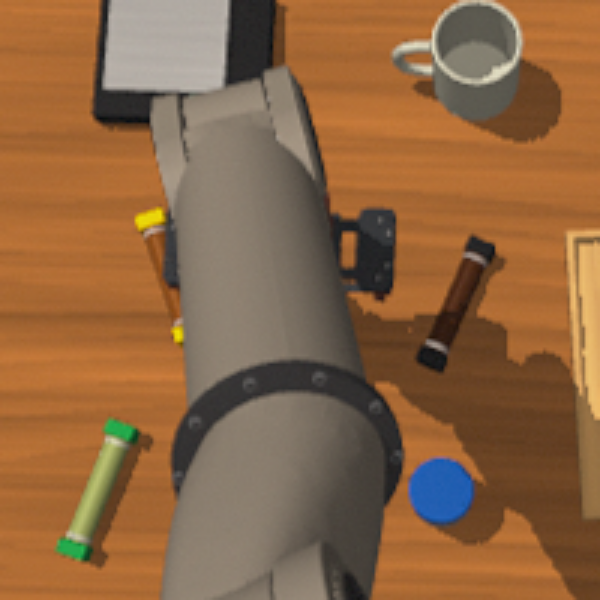

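The fingertips sit on top of the lid at about z 0.062, although the TCP reads z 0.0617. So the tips may be higher than I assumed. I'll lift clear and measure them.

Call:
servo_tool(moves=[{"tx":0,"ty":0,"tz":-1,"wx":0,"wy":0,"wz":0,"jaw":100},{"tx":0,"ty":0,"tz":-3,"wx":0,"wy":0,"wz":0,"jaw":100},{"tx":0,"ty":0,"tz":-5,"wx":0,"wy":0,"wz":0,"jaw":100},{"tx":0,"ty":0,"tz":-7,"wx":0,"wy":0,"wz":0,"jaw":100},{"tx":0,"ty":0,"tz":-8,"wx":0,"wy":0,"wz":0,"jaw":100},{"tx":0,"ty":0,"tz":-8,"wx":0,"wy":0,"wz":0,"jaw":100},{"tx":0,"ty":0,"tz":-8,"wx":0,"wy":0,"wz":0,"jaw":100},{"tx":0,"ty":0,"tz":-8,"wx":0,"wy":0,"wz":0,"jaw":100},{"tx":0,"ty":0,"tz":-8,"wx":0,"wy":0,"wz":0,"jaw":100},{"tx":0,"ty":0,"tz":-8,"wx":0,"wy":0,"wz":0,"jaw":100}])

```text
clock: 4.47
ee_pos: [0.6067, 0.1776, 0.1391]
ee_rot: [[-1.0, -0.0, -0.002], [-0.0, 1.0, -0.001], [0.002, -0.001, -1.0]]
ft_force: [-0.2, 0.6, -0.1]
finger_gap: 0.0879
```

```bash
python3 - <<'E'
from h import *
np.set_printoptions(precision=4,suppress=True)
o=env.get_obs();print(o["ee_pos"],o["finger_gap"])
d=env.get_image("scene");P=cloud(d);cv2.imwrite("pics/s2.png",cv2.resize(d["pixels"][80:230,220:420],(800,600)))
C,R=cam(d)
for y in(-.05,.05,0):
    for z in (-.014,0,.05):
        u=d["K"]@(R.T@(o["ee_pos"]+[0,y,z]-C));u=u[:2]/u[2];print(y,z,u,(u-[220,80])*4,P[int(u[1]),int(u[0])])
M=(abs(P[...,0]-o["ee_pos"][0])<.04)&(abs(P[...,1]-o["ee_pos"][1])<.07)&(P[...,2]>.075)
for s in(-1,1):
    q=P[M&(s*(P[...,1]-o["ee_pos"][1])>.02)];q=q[q[:,2]<.16];print(s,len(q),np.percentile(q,[1,5,25,50,95],axis=0))
w=env.get_image("wrist");Q=cloud(w,o);m=blobs(w,"red",50)[0]>0;print("wrist lid",m.sum(),np.median(Q[m],0));print("table",np.median(Q[100:140,180:220].reshape(-1,3),0))
E
```

```text
[0.6067 0.1776 0.1391] 0.08794216725881575
-0.05 -0.014 [296.4307 163.2671] [305.7229 333.0683] [0.5218 0.2895 0.0026]
-0.05 0 [296.8927 158.4058] [307.571 313.623] [ 0.5066  0.316  -0.0004]
-0.05 0.05 [298.6025 140.4165] [314.4098 241.6661] [0.6077 0.1226 0.193 ]
0.05 -0.014 [316.3085 145.3889] [385.2341 261.5556] [0.5215 0.4106 0.0023]
0.05 0 [316.8885 140.6738] [387.5539 242.6952] [ 0.5053  0.4413 -0.0009]
0.05 0.05 [319.0302 123.261 ] [396.1209 173.0441] [0.6094 0.2213 0.1936]
0 -0.014 [306.6577 154.0689] [346.6308 296.2756] [ 0.5198  0.3521 -0.0003]
0 0 [307.1826 149.2809] [348.7302 277.1235] [0.5098 0.3756 0.0014]
0 0.05 [309.1228 131.5814] [356.491  206.3258] [0.4619 0.4745 0.0005]
-1 2 [[0.5969 0.127  0.1589]
 [0.5973 0.1271 0.1589]
 [0.599  0.1272 0.1591]
 [0.6011 0.1275 0.1594]
 [0.605  0.1278 0.1598]]
1 4 [[0.6061 0.2247 0.1589]
 [0.6068 0.2248 0.159 ]
 [0.6103 0.2251 0.1592]
 [0.6139 0.2256 0.1594]
 [0.6165 0.2318 0.1599]]
wrist lid 3780 [0.5972 0.1777 0.061 ]
table [0.5419 0.1239 0.0004]
```

View pics/s2.png

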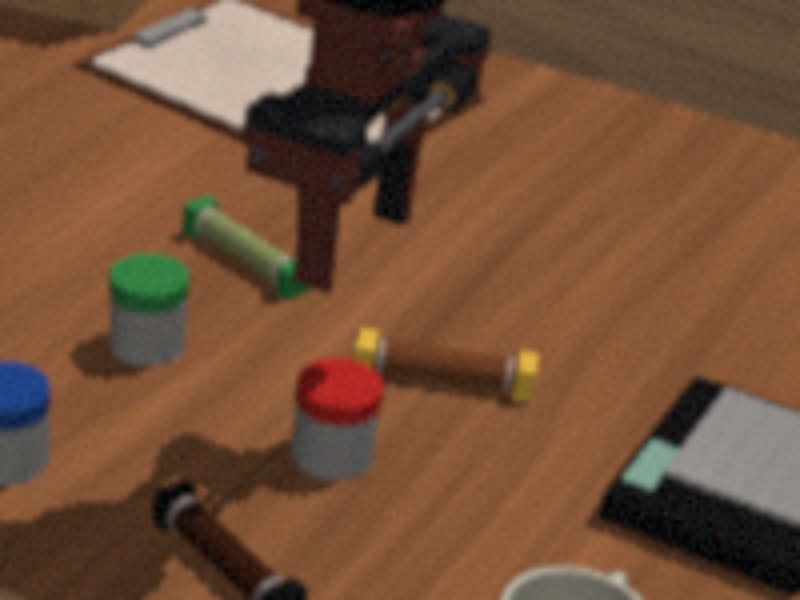

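The scene depth puts the fingertips at z ≈ 0.159 with the TCP at 0.139. The tips are therefore about 20 mm above the reported TCP, not 14 mm beyond it, and the first grasp closed above the lid. The wrist and scene cameras agree on the lid and table heights. I'll plan with tip z = TCP z + 20 mm.

Call:
servo_tool(moves=[{"tx":0,"ty":0,"tz":1,"wx":0,"wy":0,"wz":0,"jaw":100},{"tx":0,"ty":0,"tz":3,"wx":0,"wy":0,"wz":0,"jaw":100},{"tx":0,"ty":0,"tz":5.5,"wx":0,"wy":0,"wz":0,"jaw":100},{"tx":0,"ty":0,"tz":8,"wx":0,"wy":0,"wz":0,"jaw":100},{"tx":0,"ty":0,"tz":10,"wx":0,"wy":0,"wz":0,"jaw":100},{"tx":0,"ty":0,"tz":11.5,"wx":0,"wy":0,"wz":0,"jaw":100},{"tx":0,"ty":0,"tz":12.5,"wx":0,"wy":0,"wz":0,"jaw":100},{"tx":0,"ty":0,"tz":13,"wx":0,"wy":0,"wz":0,"jaw":70},{"tx":0,"ty":0,"tz":13,"wx":0,"wy":0,"wz":0,"jaw":40},{"tx":0,"ty":0,"tz":13,"wx":0,"wy":0,"wz":0,"jaw":40}])

```text
clock: 5.4
ee_pos: [0.6078, 0.1779, 0.0106]
ee_rot: [[-1.0, -0.0, 0.0], [-0.0, 1.0, 0.0], [-0.0, 0.0, -1.0]]
ft_force: [-0.2, -0.2, 0.3]
finger_gap: 0.071
```

Call:
servo_tool(moves=[{"tx":0,"ty":0,"tz":0,"wx":0,"wy":0,"wz":0,"jaw":40},{"tx":0,"ty":0,"tz":0,"wx":0,"wy":0,"wz":0,"jaw":40},{"tx":0,"ty":0,"tz":0,"wx":0,"wy":0,"wz":0,"jaw":40},{"tx":0,"ty":0,"tz":0,"wx":0,"wy":0,"wz":0,"jaw":40},{"tx":0,"ty":0,"tz":0,"wx":0,"wy":0,"wz":0,"jaw":40},{"tx":0,"ty":0,"tz":0,"wx":0,"wy":0,"wz":0,"jaw":40},{"tx":0,"ty":0,"tz":0,"wx":0,"wy":0,"wz":0,"jaw":40},{"tx":0,"ty":0,"tz":0,"wx":0,"wy":0,"wz":0,"jaw":40},{"tx":0,"ty":0,"tz":0,"wx":0,"wy":0,"wz":0,"jaw":40},{"tx":0,"ty":0,"tz":0,"wx":0,"wy":0,"wz":0,"jaw":40}])

```text
clock: 6.23
ee_pos: [0.6082, 0.1782, 0.0114]
ee_rot: [[-1.0, -0.0, 0.002], [-0.0, 1.0, 0.001], [-0.002, 0.001, -1.0]]
ft_force: [-0.6, -0.1, 5.4]
finger_gap: 0.055
```

Call:
servo_tool(moves=[{"tx":0,"ty":0,"tz":-1,"wx":0,"wy":0,"wz":0,"jaw":40},{"tx":0,"ty":0,"tz":-3,"wx":0,"wy":0,"wz":0,"jaw":40},{"tx":0,"ty":0,"tz":-5,"wx":0,"wy":0,"wz":0,"jaw":40},{"tx":0.2,"ty":-1,"tz":-7,"wx":0,"wy":0,"wz":0,"jaw":40},{"tx":0.7,"ty":-3,"tz":-9,"wx":0,"wy":0,"wz":0,"jaw":40},{"tx":1.3,"ty":-5.5,"tz":-10,"wx":0,"wy":0,"wz":0,"jaw":40},{"tx":2,"ty":-8.5,"tz":-10,"wx":0,"wy":0,"wz":0,"jaw":40},{"tx":2.8,"ty":-11.5,"tz":-10,"wx":0,"wy":0,"wz":0,"jaw":40},{"tx":3.6,"ty":-14.5,"tz":-10,"wx":0,"wy":0,"wz":0,"jaw":40},{"tx":4.3,"ty":-17.5,"tz":-10,"wx":0,"wy":0,"wz":0,"jaw":40}])

```text
clock: 7.07
ee_pos: [0.5633, 0.0015, 0.1107]
ee_rot: [[-1.0, -0.0, -0.0], [-0.0, 1.0, 0.0], [0.0, 0.0, -1.0]]
ft_force: [0.9, -0.3, -1.6]
finger_gap: 0.0551
```

Call:
servo_tool(moves=[{"tx":0.8,"ty":-3,"tz":0,"wx":0,"wy":0,"wz":-0.02,"jaw":40},{"tx":1.6,"ty":-6,"tz":0,"wx":0,"wy":0,"wz":-0.04,"jaw":40},{"tx":2.4,"ty":-9,"tz":0,"wx":0,"wy":0,"wz":-0.06,"jaw":40},{"tx":3.2,"ty":-12,"tz":0,"wx":0,"wy":0,"wz":-0.075,"jaw":40},{"tx":4,"ty":-15,"tz":0,"wx":0,"wy":0,"wz":-0.075,"jaw":40},{"tx":4.8,"ty":-18,"tz":0,"wx":0,"wy":0,"wz":-0.075,"jaw":40},{"tx":5.4,"ty":-21,"tz":0,"wx":0,"wy":0,"wz":-0.075,"jaw":40},{"tx":5.8,"ty":-23.4,"tz":0,"wx":0,"wy":0,"wz":-0.075,"jaw":40},{"tx":6,"ty":-24.4,"tz":0,"wx":0,"wy":0,"wz":-0.075,"jaw":40},{"tx":6,"ty":-24.4,"tz":0,"wx":0,"wy":0,"wz":-0.075,"jaw":40}])

```text
clock: 7.9
ee_pos: [0.5032, -0.244, 0.1106]
ee_rot: [[-0.998, -0.07, -0.0], [-0.07, 0.998, -0.001], [0.0, -0.001, -1.0]]
ft_force: [-0.4, -0.4, -1.2]
finger_gap: 0.0552
```

Call:
servo_tool(moves=[{"tx":0,"ty":0,"tz":0,"wx":0,"wy":0,"wz":0,"jaw":40},{"tx":0,"ty":0,"tz":0,"wx":0,"wy":0,"wz":0,"jaw":40},{"tx":0,"ty":0,"tz":0,"wx":0,"wy":0,"wz":0,"jaw":40},{"tx":0,"ty":0,"tz":0,"wx":0,"wy":0,"wz":0,"jaw":40},{"tx":0,"ty":0,"tz":0,"wx":0,"wy":0,"wz":0,"jaw":40},{"tx":0,"ty":0,"tz":0,"wx":0,"wy":0,"wz":0,"jaw":40},{"tx":0,"ty":0,"tz":0,"wx":0,"wy":0,"wz":0,"jaw":40},{"tx":0,"ty":0,"tz":0,"wx":0,"wy":0,"wz":0,"jaw":40},{"tx":0,"ty":0,"tz":0,"wx":0,"wy":0,"wz":0,"jaw":40},{"tx":0,"ty":0,"tz":0,"wx":0,"wy":0,"wz":0,"jaw":40}])

```text
clock: 8.73
ee_pos: [0.5045, -0.2412, 0.1103]
ee_rot: [[-0.997, -0.075, -0.0], [-0.075, 0.997, 0.0], [0.0, 0.0, -1.0]]
ft_force: [-0.5, 0.2, -2.2]
finger_gap: 0.0555
```

```bash
python3 - <<'E'
from h import *
np.set_printoptions(precision=4,suppress=True)
o=env.get_obs();d=env.get_image("wrist");pickle.dump((o,d),open("pics/w2.pkl","wb"));cv2.imwrite("pics/w2.png",d["pixels"])
print(o["ee_pos"],o["finger_gap"]);P=cloud(d,o)
for c in("red","blue","yellow","black"):
    m,k=blobs(d,c,150)
    for b in k:
        M=np.zeros_like(m);cv2.drawContours(M,[b],-1,255,-1);s=(M>0)&(d["range_z"]>0)
        print(c,cv2.boundingRect(b),P[s].mean(0),np.percentile(P[s][:,2],[5,50,95]))
E
```

```text
[ 0.5045 -0.2412  0.1103] 0.05554675252034751
red (195, 142, 111, 153) [ 0.4912 -0.2437  0.1045] [0.01   0.1578 0.1607]
blue (309, 145, 107, 91) [ 0.4964 -0.1354  0.0143] [0.0096 0.0109 0.0269]
black (0, 266, 512, 118) [ 0.4809 -0.2747  0.2327] [0.2181 0.2331 0.2437]
black (337, 254, 146, 110) [ 0.4759 -0.2029  0.2225] [0.2153 0.2297 0.2338]
black (298, 227, 24, 68) [ 0.4963 -0.2148  0.1692] [0.1417 0.171  0.186 ]
black (178, 226, 25, 69) [ 0.5009 -0.2705  0.1677] [0.1389 0.1695 0.1861]
```

View pics/w2.png

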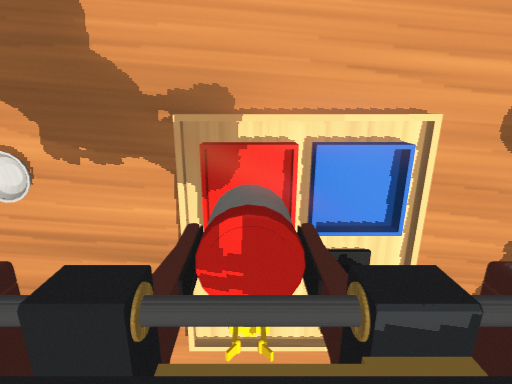

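The wrist view shows the red tin held upright (250,250) over the red tray (250,180), the blue tray at (362,190) and the yellow clips at (250,345). I'll lower it and release.

Call:
servo_tool(moves=[{"tx":0,"ty":0,"tz":1,"wx":0,"wy":0,"wz":0,"jaw":40},{"tx":0,"ty":0,"tz":2.5,"wx":0,"wy":0,"wz":0,"jaw":40},{"tx":0,"ty":0,"tz":4.5,"wx":0,"wy":0,"wz":0,"jaw":40},{"tx":0,"ty":0,"tz":6.5,"wx":0,"wy":0,"wz":0,"jaw":40},{"tx":0,"ty":0,"tz":7.6,"wx":0,"wy":0,"wz":0,"jaw":40},{"tx":0,"ty":0,"tz":8.2,"wx":0,"wy":0,"wz":0,"jaw":40},{"tx":0,"ty":0,"tz":8.5,"wx":0,"wy":0,"wz":0,"jaw":40},{"tx":0,"ty":0,"tz":8.7,"wx":0,"wy":0,"wz":0,"jaw":40},{"tx":0,"ty":0,"tz":8.8,"wx":0,"wy":0,"wz":0,"jaw":40},{"tx":0,"ty":0,"tz":8.8,"wx":0,"wy":0,"wz":0,"jaw":40}])

```text
clock: 9.62
ee_pos: [0.505, -0.2414, 0.0229]
ee_rot: [[-0.997, -0.075, 0.001], [-0.075, 0.997, -0.0], [-0.001, -0.0, -1.0]]
ft_force: [-0.5, 0.9, -1.3]
finger_gap: 0.0553
```

Call:
servo_tool(moves=[{"tx":0,"ty":0,"tz":0,"wx":0,"wy":0,"wz":0,"jaw":66},{"tx":0,"ty":0,"tz":0,"wx":0,"wy":0,"wz":0,"jaw":72},{"tx":0,"ty":0,"tz":0,"wx":0,"wy":0,"wz":0,"jaw":80},{"tx":0,"ty":0,"tz":0,"wx":0,"wy":0,"wz":0,"jaw":85},{"tx":0,"ty":0,"tz":0,"wx":0,"wy":0,"wz":0,"jaw":85},{"tx":0,"ty":0,"tz":-1,"wx":0,"wy":0,"wz":0,"jaw":85},{"tx":0,"ty":0,"tz":-3,"wx":0,"wy":0,"wz":0,"jaw":85},{"tx":0,"ty":0,"tz":-5.5,"wx":0,"wy":0,"wz":0,"jaw":90},{"tx":0,"ty":0,"tz":-8,"wx":0,"wy":0,"wz":0,"jaw":100},{"tx":0,"ty":0,"tz":-10,"wx":0,"wy":0,"wz":0,"jaw":100}])

```text
clock: 10.45
ee_pos: [0.5049, -0.2415, 0.1248]
ee_rot: [[-0.997, -0.075, 0.001], [-0.075, 0.997, -0.001], [-0.001, -0.001, -1.0]]
ft_force: [0.2, -0.2, -0.3]
finger_gap: 0.0867
```

Call:
servo_tool(moves=[{"tx":0.3,"ty":2,"tz":-2,"wx":0,"wy":0,"wz":0,"jaw":100},{"tx":0.8,"ty":5,"tz":-3.5,"wx":0,"wy":0,"wz":0,"jaw":100},{"tx":1.3,"ty":9,"tz":-3.5,"wx":0,"wy":0,"wz":0,"jaw":100},{"tx":2,"ty":13,"tz":-3.5,"wx":0,"wy":0,"wz":0,"jaw":100},{"tx":2.6,"ty":17,"tz":-3.5,"wx":0,"wy":0,"wz":0,"jaw":100},{"tx":3.3,"ty":21,"tz":-3.5,"wx":0,"wy":0,"wz":0,"jaw":100},{"tx":4,"ty":25,"tz":-3.5,"wx":0,"wy":0,"wz":0,"jaw":100},{"tx":4.4,"ty":28,"tz":-3.5,"wx":0,"wy":0,"wz":0,"jaw":100},{"tx":4.5,"ty":29.4,"tz":-3.5,"wx":0,"wy":0,"wz":0,"jaw":100},{"tx":4.5,"ty":29.4,"tz":-3.5,"wx":0,"wy":0,"wz":0,"jaw":100}])

```text
clock: 11.28
ee_pos: [0.4371, 0.0522, 0.1582]
ee_rot: [[-0.997, -0.081, 0.001], [-0.081, 0.997, 0.001], [-0.001, 0.001, -1.0]]
ft_force: [1.1, 0.4, 0.2]
finger_gap: 0.0883
```

```bash
python3 - <<'E'
from h import *
np.set_printoptions(precision=4,suppress=True)
d=env.get_image("top") # also lets the arm settle
o=env.get_obs();w=env.get_image("wrist");print(o["ee_pos"],o["joint_velocities"].max())
for b in blobs(w,"blue",300)[1]:
    (x,y),r=cv2.minEnclosingCircle(b);print(x,y,r,ray(w,(x,y),.06,o)[0,:2])
C,R=cam(w,o);P=cloud(w,o);m=blobs(w,"blue",300)[0]>0;s=m&(abs(P[...,2]-.06)<.006);print(s.sum(),P[s].mean(0),P[s].min(0),P[s].max(0))
m=blobs(d,"red")[0]>0;P=cloud(d);s=m&(abs(P[...,2]-.07)<.006);s[:,:290]=0;print("red tin",P[s].mean(0),P[s].min(0),P[s].max(0))
E
```

```text
[0.4375 0.0499 0.1581] 2.563196804772657
80.0 212.5 57.9677619934082 [ 0.4751 -0.118 ]
248.25665283203125 187.47946166992188 27.81019401550293 [0.4361 0.0474]
2236 [0.4372 0.0479 0.0609] [0.4098 0.0207 0.0576] [0.464  0.0747 0.0632]
red tin [ 0.5035 -0.2397  0.0688] [ 0.4764 -0.2665  0.0641] [ 0.5314 -0.2123  0.0749]
```

Call:
servo_tool(moves=[{"tx":0,"ty":0,"tz":1,"wx":0,"wy":0,"wz":0,"jaw":100},{"tx":0,"ty":0,"tz":3.5,"wx":0,"wy":0,"wz":0,"jaw":100},{"tx":0,"ty":0,"tz":6.5,"wx":0,"wy":0,"wz":0,"jaw":100},{"tx":0,"ty":0,"tz":9.5,"wx":0,"wy":0,"wz":0,"jaw":100},{"tx":0,"ty":0,"tz":12,"wx":0,"wy":0,"wz":0,"jaw":100},{"tx":0,"ty":0,"tz":13.7,"wx":0,"wy":0,"wz":0,"jaw":100},{"tx":0,"ty":0,"tz":14.7,"wx":0,"wy":0,"wz":0,"jaw":100},{"tx":0,"ty":0,"tz":14.7,"wx":0,"wy":0,"wz":0,"jaw":70},{"tx":0,"ty":0,"tz":14.7,"wx":0,"wy":0,"wz":0,"jaw":40},{"tx":0,"ty":0,"tz":14.7,"wx":0,"wy":0,"wz":0,"jaw":40}])

```text
clock: 12.22
ee_pos: [0.4386, 0.0482, 0.0113]
ee_rot: [[-0.997, -0.074, 0.002], [-0.074, 0.997, 0.0], [-0.002, 0.0, -1.0]]
ft_force: [1.0, -0.2, 0.2]
finger_gap: 0.0714
```

Call:
servo_tool(moves=[{"tx":0,"ty":0,"tz":0,"wx":0,"wy":0,"wz":0,"jaw":40},{"tx":0,"ty":0,"tz":0,"wx":0,"wy":0,"wz":0,"jaw":40},{"tx":0,"ty":0,"tz":0,"wx":0,"wy":0,"wz":0,"jaw":40},{"tx":0,"ty":0,"tz":0,"wx":0,"wy":0,"wz":0,"jaw":40},{"tx":0,"ty":0,"tz":0,"wx":0,"wy":0,"wz":0,"jaw":40},{"tx":0,"ty":0,"tz":0,"wx":0,"wy":0,"wz":0,"jaw":40},{"tx":0,"ty":0,"tz":0,"wx":0,"wy":0,"wz":0,"jaw":40},{"tx":0,"ty":0,"tz":0,"wx":0,"wy":0,"wz":0,"jaw":40},{"tx":0,"ty":0,"tz":0,"wx":0,"wy":0,"wz":0,"jaw":40},{"tx":0,"ty":0,"tz":0,"wx":0,"wy":0,"wz":0,"jaw":40}])

```text
clock: 13.05
ee_pos: [0.4383, 0.0487, 0.0113]
ee_rot: [[-0.997, -0.075, 0.002], [-0.075, 0.997, 0.0], [-0.002, 0.0, -1.0]]
ft_force: [-1.8, -0.2, 7.5]
finger_gap: 0.0553
```

Call:
servo_tool(moves=[{"tx":0,"ty":0,"tz":-1,"wx":0,"wy":0,"wz":0,"jaw":40},{"tx":0,"ty":0,"tz":-3,"wx":0,"wy":0,"wz":0,"jaw":40},{"tx":0,"ty":-0.5,"tz":-5.5,"wx":0,"wy":0,"wz":0,"jaw":40},{"tx":-0.5,"ty":-2,"tz":-8,"wx":0,"wy":0,"wz":0,"jaw":40},{"tx":-1.2,"ty":-5,"tz":-8,"wx":0,"wy":0,"wz":0,"jaw":40},{"tx":-2,"ty":-8.5,"tz":-8,"wx":0,"wy":0,"wz":0,"jaw":40},{"tx":-3,"ty":-12,"tz":-8,"wx":0,"wy":0,"wz":0,"jaw":40},{"tx":-3.7,"ty":-15.5,"tz":-8,"wx":0,"wy":0,"wz":0,"jaw":40},{"tx":-4.2,"ty":-18.2,"tz":-8,"wx":0,"wy":0,"wz":0,"jaw":40},{"tx":-4.3,"ty":-18.9,"tz":-8,"wx":0,"wy":0,"wz":0,"jaw":40}])

```text
clock: 13.88
ee_pos: [0.4952, -0.1419, 0.0913]
ee_rot: [[-0.998, -0.069, 0.002], [-0.069, 0.998, -0.002], [-0.001, -0.002, -1.0]]
ft_force: [-0.2, 0.1, -1.6]
finger_gap: 0.0552
```

Call:
servo_tool(moves=[{"tx":0,"ty":0,"tz":0,"wx":0,"wy":0,"wz":0,"jaw":40},{"tx":0,"ty":0,"tz":0,"wx":0,"wy":0,"wz":0,"jaw":40},{"tx":0,"ty":0,"tz":0.5,"wx":0,"wy":0,"wz":0,"jaw":40},{"tx":0,"ty":0,"tz":2,"wx":0,"wy":0,"wz":0,"jaw":40},{"tx":0,"ty":0,"tz":4,"wx":0,"wy":0,"wz":0,"jaw":40},{"tx":0,"ty":0,"tz":5.5,"wx":0,"wy":0,"wz":0,"jaw":40},{"tx":0,"ty":0,"tz":6.3,"wx":0,"wy":0,"wz":0,"jaw":40},{"tx":0,"ty":0,"tz":6.7,"wx":0,"wy":0,"wz":0,"jaw":40},{"tx":0,"ty":0,"tz":6.9,"wx":0,"wy":0,"wz":0,"jaw":40},{"tx":0,"ty":0,"tz":6.9,"wx":0,"wy":0,"wz":0,"jaw":40}])

```text
clock: 14.72
ee_pos: [0.4946, -0.1356, 0.0217]
ee_rot: [[-0.997, -0.076, -0.0], [-0.076, 0.997, 0.001], [0.0, 0.001, -1.0]]
ft_force: [-0.1, 0.4, -0.8]
finger_gap: 0.0557
```

Call:
servo_tool(moves=[{"tx":0,"ty":0,"tz":0,"wx":0,"wy":0,"wz":0,"jaw":66},{"tx":0,"ty":0,"tz":0,"wx":0,"wy":0,"wz":0,"jaw":72},{"tx":0,"ty":0,"tz":0,"wx":0,"wy":0,"wz":0,"jaw":80},{"tx":0,"ty":0,"tz":0,"wx":0,"wy":0,"wz":0,"jaw":85},{"tx":0,"ty":0,"tz":0,"wx":0,"wy":0,"wz":0,"jaw":85},{"tx":0,"ty":0,"tz":-1,"wx":0,"wy":0,"wz":0,"jaw":85},{"tx":0,"ty":0,"tz":-3,"wx":0,"wy":0,"wz":0,"jaw":85},{"tx":0,"ty":0,"tz":-5.5,"wx":0,"wy":0,"wz":0,"jaw":90},{"tx":0,"ty":0,"tz":-8,"wx":0,"wy":0,"wz":0,"jaw":100},{"tx":0,"ty":0,"tz":-11,"wx":0,"wy":0,"wz":0,"jaw":100}])

```text
clock: 15.55
ee_pos: [0.4938, -0.1366, 0.1325]
ee_rot: [[-0.997, -0.075, -0.001], [-0.075, 0.997, 0.0], [0.001, 0.0, -1.0]]
ft_force: [0.5, 0.2, 0.2]
finger_gap: 0.0868
```

Call:
servo_tool(moves=[{"tx":-0.5,"ty":0,"tz":-2,"wx":0,"wy":0,"wz":0,"jaw":100},{"tx":-2,"ty":-0.5,"tz":-4,"wx":0,"wy":0,"wz":0,"jaw":100},{"tx":-4,"ty":-1.5,"tz":-6,"wx":0,"wy":0,"wz":0,"jaw":100},{"tx":-6,"ty":-2.5,"tz":-8,"wx":0,"wy":0,"wz":0,"jaw":100},{"tx":-8.5,"ty":-4,"tz":-10,"wx":0,"wy":0,"wz":0,"jaw":100},{"tx":-10.5,"ty":-5,"tz":-11,"wx":0,"wy":0,"wz":0,"jaw":100},{"tx":-12,"ty":-5.5,"tz":-11,"wx":0,"wy":0,"wz":0,"jaw":100},{"tx":-12,"ty":-5.5,"tz":-11,"wx":0,"wy":0,"wz":0,"jaw":100},{"tx":-12,"ty":-5.5,"tz":-11,"wx":0,"wy":0,"wz":0,"jaw":100},{"tx":-12,"ty":-5.5,"tz":-11,"wx":0,"wy":0,"wz":0,"jaw":100}])

```text
clock: 16.38
ee_pos: [0.6172, -0.1821, 0.2411]
ee_rot: [[-0.997, -0.075, -0.001], [-0.075, 0.997, 0.0], [0.001, 0.0, -1.0]]
ft_force: [-0.5, -0.1, -0.3]
finger_gap: 0.0874
```

```bash
python3 - <<'E'
from h import *
np.set_printoptions(precision=4,suppress=True)
env.get_image("top")
o=env.get_obs();d=env.get_image("wrist");pickle.dump((o,d),open("pics/w3.pkl","wb"));cv2.imwrite("pics/w3.png",d["pixels"])
print(o["ee_pos"]);P=cloud(d,o)
m=blobs(d,"blue",300)[0]>0;s=m&(abs(P[...,2]-.07)<.006);print("blue tin",P[s].mean(0),P[s].min(0),P[s].max(0))
for c,y0 in(("yellow",-.23),("black",-.129)):
    m=blobs(d,c)[0]>0;s=m&(P[...,2]>.054)&(P[...,2]<.075)&(abs(P[...,1]-y0)<.04)&(abs(P[...,0]-.62)<.06)
    n,l,st,ce=cv2.connectedComponentsWithStats(s.astype(np.uint8))
    for i in range(1,n):
        if st[i,4]>8:q=P[l==i];print(c,st[i,:5],q.mean(0),q.min(0),q.max(0))
    print(c,P[s].mean(0))
E
```

```text
[ 0.6171 -0.1821  0.2411]
blue tin [ 0.4877 -0.1359  0.071 ] [ 0.4664 -0.1638  0.0679] [ 0.5083 -0.1101  0.0744]
yellow [190 143  12  12  96] [ 0.5944 -0.2508  0.0595] [ 0.5877 -0.2565  0.0543] [ 0.6015 -0.2448  0.0685]
yellow [215 143   5  12  24] [ 0.5928 -0.2254  0.0558] [ 0.5858 -0.2278  0.0542] [ 0.5995 -0.2226  0.0572]
yellow [224 145   2   9  17] [ 0.5914 -0.2152  0.0659] [ 0.5864 -0.216   0.0649] [ 0.5959 -0.2144  0.0671]
yellow [192 190  12  11  96] [ 0.654  -0.2464  0.0596] [ 0.6472 -0.2529  0.054 ] [ 0.6608 -0.2405  0.0669]
yellow [217 190   4  11  31] [ 0.6518 -0.2208  0.056 ] [ 0.6456 -0.2227  0.0541] [ 0.6594 -0.2183  0.0594]
yellow [225 193   2   8  15] [ 0.6508 -0.2109  0.0658] [ 0.6464 -0.2117  0.064 ] [ 0.6552 -0.2101  0.068 ]
yellow [ 0.6241 -0.2394  0.0596]
black [275 148  10   7  33] [ 0.5899 -0.1495  0.0619] [ 0.5852 -0.1546  0.0544] [ 0.5937 -0.1423  0.067 ]
black [303 151   6   2   9] [ 0.5877 -0.1169  0.0609] [ 0.5864 -0.1193  0.0565] [ 0.589  -0.1146  0.0636]
black [ 0.5896 -0.1404  0.061 ]
```

View pics/w3.png

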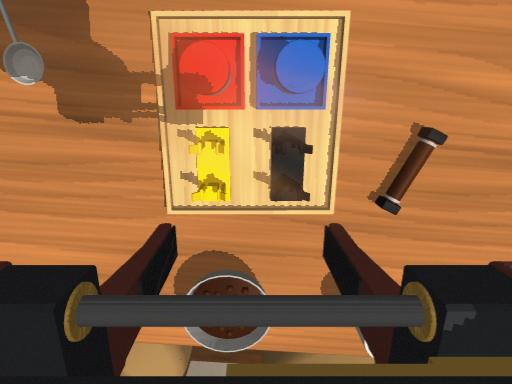

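The wrist view shows both tins standing in their trays (red at 205,68 and blue at 300,66), the yellow clips at (210,165), the black clips at (289,165) and the black tube at (410,170). Next is the black tube.

Call:
servo_tool(moves=[{"tx":0,"ty":1.5,"tz":0,"wx":0,"wy":0,"wz":0.05,"jaw":100},{"tx":-0.2,"ty":4.5,"tz":1,"wx":0,"wy":0,"wz":0.12,"jaw":100},{"tx":-0.4,"ty":8,"tz":2,"wx":0,"wy":0,"wz":0.2,"jaw":100},{"tx":-0.5,"ty":11.5,"tz":3.5,"wx":0,"wy":0,"wz":0.3,"jaw":100},{"tx":-0.7,"ty":15,"tz":5,"wx":0,"wy":0,"wz":0.38,"jaw":100},{"tx":-0.8,"ty":18.5,"tz":6.5,"wx":0,"wy":0,"wz":0.43,"jaw":100},{"tx":-0.9,"ty":21.5,"tz":7,"wx":0,"wy":0,"wz":0.447,"jaw":100},{"tx":-0.9,"ty":22.3,"tz":7,"wx":0,"wy":0,"wz":0.447,"jaw":100},{"tx":-0.9,"ty":22.3,"tz":7,"wx":0,"wy":0,"wz":0.447,"jaw":80},{"tx":-0.9,"ty":22.3,"tz":7,"wx":0,"wy":0,"wz":0.447,"jaw":70}])

```text
clock: 17.32
ee_pos: [0.6104, 0.0398, 0.1718]
ee_rot: [[-0.932, 0.363, 0.0], [0.363, 0.932, -0.001], [-0.001, -0.0, -1.0]]
ft_force: [0.0, -0.9, 1.0]
finger_gap: 0.078
```

```bash
cat >> h.py <<'E'
def tube(c,guess,ztop=.026,z0=.013):
    """centre/angle of a tube: points of its cloud near the guess, above z0"""
    d=env.get_image("top");o=env.get_obs();w=env.get_image("wrist");P=cloud(w,o);m=blobs(w,c)[0]>0
    n=np.linalg.norm(P[...,:2]-guess,axis=-1)<.09
    s=n&(P[...,2]>z0)&(P[...,2]<ztop+.006)
    q=np.ascontiguousarray(P[s][:,:2].astype(np.float32));(cx,cy),sz,a=cv2.minAreaRect(q*1000)
    f=np.linalg.eigh(np.cov(q.T))[1][:,1];A=np.degrees(np.arctan2(f[1],f[0]));A=(A+90)%180-90
    print(c,"tcp",o["ee_pos"],"yawY",np.degrees(np.arctan2(o["ee_rot"][1,1],o["ee_rot"][0,1])),"tube centre",cx/1000,cy/1000,"size mm",sz,"angle",A,len(q))
    sc=m&n;k=[b for b in cv2.findContours((sc*255).astype(np.uint8),0,1)[0] if cv2.contourArea(b)>40]
    for b in k:print("  cap",np.round(ray(w,cv2.minAreaRect(b)[0],ztop,o)[0,:2],4),cv2.contourArea(b))
    return o,w
E
python3 - <<'E'
from h import *
np.set_printoptions(precision=4,suppress=True)
tube("black",[.609,.0405])
E
```

```text
black tcp [0.6107 0.0385 0.172 ] yawY 68.60613672890204 tube centre 0.6097420043945313 0.040033946990966796 size mm (25.282779693603516, 123.32315826416016) angle -21.650431720056503 2147
  cap [0.8691 0.1996] 10224.5
  cap [ 0.7984 -0.0285] 15432.5
  cap [0.7518 0.0799] 1105.0
  cap [ 0.6756 -0.0896] 1131.5
  cap [0.6579 0.0213] 210.5
```

Call:
servo_tool(moves=[{"tx":0.1,"ty":0.1,"tz":1.5,"wx":0,"wy":0,"wz":0,"jaw":60},{"tx":0.1,"ty":0.1,"tz":4.5,"wx":0,"wy":0,"wz":0,"jaw":60},{"tx":0.1,"ty":0.1,"tz":8,"wx":0,"wy":0,"wz":0,"jaw":60},{"tx":0.1,"ty":0.1,"tz":11.5,"wx":0,"wy":0,"wz":0,"jaw":60},{"tx":0.1,"ty":0.1,"tz":14.5,"wx":0,"wy":0,"wz":0,"jaw":60},{"tx":0.1,"ty":0.1,"tz":16.5,"wx":0,"wy":0,"wz":0,"jaw":60},{"tx":0.1,"ty":0.1,"tz":17.4,"wx":0,"wy":0,"wz":0,"jaw":60},{"tx":0.1,"ty":0.1,"tz":18,"wx":0,"wy":0,"wz":0,"jaw":60},{"tx":0.1,"ty":0.1,"tz":18.3,"wx":0,"wy":0,"wz":0,"jaw":60},{"tx":0.1,"ty":0.1,"tz":18.3,"wx":0,"wy":0,"wz":0,"jaw":60}])

```text
clock: 18.25
ee_pos: [0.6108, 0.0412, -0.011]
ee_rot: [[-0.931, 0.364, 0.001], [0.364, 0.931, -0.0], [-0.001, 0.0, -1.0]]
ft_force: [-0.7, -0.6, 0.1]
finger_gap: 0.0528
```

Call:
servo_tool(moves=[{"tx":0,"ty":0,"tz":0.2,"wx":0,"wy":0,"wz":0,"jaw":50},{"tx":0,"ty":0,"tz":0.3,"wx":0,"wy":0,"wz":0,"jaw":40},{"tx":0,"ty":0,"tz":0.3,"wx":0,"wy":0,"wz":0,"jaw":20},{"tx":0,"ty":0,"tz":0.3,"wx":0,"wy":0,"wz":0,"jaw":10},{"tx":0,"ty":0,"tz":0.3,"wx":0,"wy":0,"wz":0,"jaw":5},{"tx":0,"ty":0,"tz":0.3,"wx":0,"wy":0,"wz":0,"jaw":5},{"tx":0,"ty":0,"tz":0.3,"wx":0,"wy":0,"wz":0,"jaw":5},{"tx":0,"ty":0,"tz":0.3,"wx":0,"wy":0,"wz":0,"jaw":5},{"tx":0,"ty":0,"tz":0.3,"wx":0,"wy":0,"wz":0,"jaw":5},{"tx":0,"ty":0,"tz":0.3,"wx":0,"wy":0,"wz":0,"jaw":5}])

```text
clock: 19.08
ee_pos: [0.6103, 0.042, -0.0143]
ee_rot: [[-0.932, 0.363, 0.0], [0.363, 0.932, 0.0], [-0.0, 0.0, -1.0]]
ft_force: [-1.9, 0.1, 5.3]
finger_gap: 0.0216
```

Call:
servo_tool(moves=[{"tx":0,"ty":0,"tz":0,"wx":0,"wy":0,"wz":0,"jaw":5},{"tx":0,"ty":0,"tz":0,"wx":0,"wy":0,"wz":0,"jaw":5},{"tx":0,"ty":0,"tz":0,"wx":0,"wy":0,"wz":0,"jaw":5},{"tx":0,"ty":0,"tz":0,"wx":0,"wy":0,"wz":0,"jaw":5},{"tx":0,"ty":0,"tz":0,"wx":0,"wy":0,"wz":0,"jaw":5},{"tx":0,"ty":0,"tz":0,"wx":0,"wy":0,"wz":0,"jaw":5},{"tx":0,"ty":0,"tz":0,"wx":0,"wy":0,"wz":0,"jaw":5},{"tx":0,"ty":0,"tz":0,"wx":0,"wy":0,"wz":0,"jaw":5},{"tx":0,"ty":0,"tz":0,"wx":0,"wy":0,"wz":0,"jaw":5},{"tx":0,"ty":0,"tz":0,"wx":0,"wy":0,"wz":0,"jaw":5}])

```text
clock: 19.92
ee_pos: [0.6103, 0.042, -0.0143]
ee_rot: [[-0.932, 0.363, 0.0], [0.363, 0.932, 0.0], [-0.0, 0.0, -1.0]]
ft_force: [-0.8, 0.8, 5.9]
finger_gap: 0.0211
```

Call:
servo_tool(moves=[{"tx":0,"ty":0,"tz":-0.5,"wx":0,"wy":0,"wz":0,"jaw":5},{"tx":0,"ty":0,"tz":-1.5,"wx":0,"wy":0,"wz":0,"jaw":5},{"tx":0,"ty":0,"tz":-3,"wx":0,"wy":0,"wz":0,"jaw":5},{"tx":0,"ty":0,"tz":-5,"wx":0,"wy":0,"wz":0,"jaw":5},{"tx":0,"ty":0,"tz":-7.5,"wx":0,"wy":0,"wz":0,"jaw":5},{"tx":0,"ty":0,"tz":-9.5,"wx":0,"wy":0,"wz":0,"jaw":5},{"tx":0,"ty":0,"tz":-11,"wx":0,"wy":0,"wz":0,"jaw":5},{"tx":0,"ty":0,"tz":-12,"wx":0,"wy":0,"wz":0,"jaw":5},{"tx":0,"ty":0,"tz":-12,"wx":0,"wy":0,"wz":0,"jaw":5},{"tx":0,"ty":0,"tz":-12,"wx":0,"wy":0,"wz":0,"jaw":5}])

```text
clock: 20.75
ee_pos: [0.6101, 0.0419, 0.1055]
ee_rot: [[-0.932, 0.363, 0.0], [0.363, 0.932, 0.0], [-0.0, 0.0, -1.0]]
ft_force: [-0.9, 0.2, -1.6]
finger_gap: 0.0217
```

Call:
servo_tool(moves=[{"tx":-0.5,"ty":-1.2,"tz":0,"wx":0,"wy":0,"wz":-0.04,"jaw":5},{"tx":-1.4,"ty":-3.2,"tz":0,"wx":0,"wy":0,"wz":-0.1,"jaw":5},{"tx":-2.5,"ty":-5.8,"tz":0,"wx":0,"wy":0,"wz":-0.18,"jaw":5},{"tx":-3.7,"ty":-8.6,"tz":0,"wx":0,"wy":0,"wz":-0.26,"jaw":5},{"tx":-4.9,"ty":-11.4,"tz":0,"wx":0,"wy":0,"wz":-0.34,"jaw":5},{"tx":-5.9,"ty":-13.8,"tz":0,"wx":0,"wy":0,"wz":-0.4,"jaw":5},{"tx":-6.5,"ty":-15.2,"tz":0,"wx":0,"wy":0,"wz":-0.44,"jaw":5},{"tx":-6.8,"ty":-15.8,"tz":0,"wx":0,"wy":0,"wz":-0.443,"jaw":5},{"tx":-6.8,"ty":-15.8,"tz":0,"wx":0,"wy":0,"wz":-0.443,"jaw":5},{"tx":-6.8,"ty":-15.8,"tz":0,"wx":0,"wy":0,"wz":-0.443,"jaw":5}])

```text
clock: 21.58
ee_pos: [0.6156, -0.1288, 0.1044]
ee_rot: [[-0.998, -0.07, -0.002], [-0.07, 0.998, 0.001], [0.001, 0.001, -1.0]]
ft_force: [-0.0, 1.5, -0.9]
finger_gap: 0.0213
```

```bash
python3 - <<'E'
from h import *
np.set_printoptions(precision=4,suppress=True)
t=env.get_image("top");o=env.get_obs();d=env.get_image("wrist");print(o["ee_pos"],o["ee_rot"][:,1],o["finger_gap"],o["ft_force"])
P=cloud(d,o)
R=o["ee_rot"];L=(P-o["ee_pos"])@R   # tool coords
s=(abs(L[...,2]+.027)<.014)&(abs(L[...,1])<.02)&(abs(L[...,0])<.08);q=L[s];print(len(q),q.min(0),q.max(0),np.percentile(q[:,0],[1,99]))
a=q[abs(q[:,0])>.045];print("top of caps z",np.percentile(a[:,2],[5,50,95]), "near/far y",a[a[:,0]>0].mean(0),a[a[:,0]<0].mean(0) if (a[:,0]<0).any() else None)
cv2.imwrite("pics/w4.png",d["pixels"])
E
```

```text
[ 0.6158 -0.1279  0.1046] [-0.072   0.9974  0.0014] 0.021392955730332938 [-0.2991  0.3911 -1.6076]
7696 [-0.0618 -0.02   -0.041 ] [ 0.062   0.0184 -0.0171] [-0.0593  0.0618]
top of caps z [-0.0409 -0.0401 -0.0302] near/far y [ 0.0548 -0.001  -0.0382] [-0.0521 -0.0011 -0.0394]
```

View pics/w4.png

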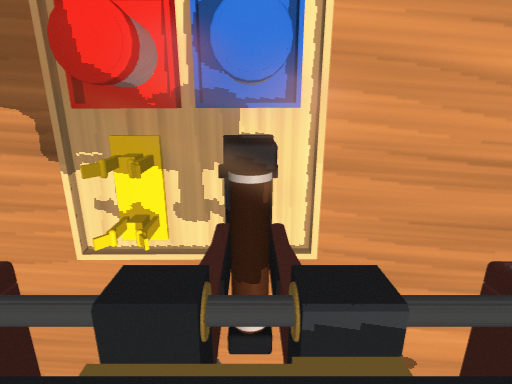

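The wrist view shows the tube level in the jaws from (250,150) to (250,340), in line with the black clips below. I'll press it down.

Call:
servo_tool(moves=[{"tx":0,"ty":-0.1,"tz":1,"wx":0,"wy":0,"wz":0,"jaw":5},{"tx":0,"ty":-0.1,"tz":2.5,"wx":0,"wy":0,"wz":0,"jaw":5},{"tx":0,"ty":-0.1,"tz":4,"wx":0,"wy":0,"wz":0,"jaw":5},{"tx":0,"ty":-0.1,"tz":5,"wx":0,"wy":0,"wz":0,"jaw":5},{"tx":0,"ty":-0.1,"tz":5.6,"wx":0,"wy":0,"wz":0,"jaw":5},{"tx":0,"ty":-0.1,"tz":6.1,"wx":0,"wy":0,"wz":0,"jaw":5},{"tx":0,"ty":-0.1,"tz":6.5,"wx":0,"wy":0,"wz":0,"jaw":5},{"tx":0,"ty":-0.1,"tz":6.9,"wx":0,"wy":0,"wz":0,"jaw":5},{"tx":0,"ty":-0.1,"tz":7.2,"wx":0,"wy":0,"wz":0,"jaw":5},{"tx":0,"ty":-0.1,"tz":7.5,"wx":0,"wy":0,"wz":0,"jaw":5}])

```text
clock: 22.52
ee_pos: [0.6173, -0.1301, 0.0313]
ee_rot: [[-0.997, -0.072, 0.002], [-0.072, 0.997, 0.001], [-0.002, 0.001, -1.0]]
ft_force: [-0.3, 3.6, 6.4]
finger_gap: 0.0212
```

Call:
servo_tool(moves=[{"tx":0,"ty":0,"tz":0.3,"wx":0,"wy":0,"wz":0,"jaw":5},{"tx":0,"ty":0,"tz":0.6,"wx":0,"wy":0,"wz":0,"jaw":5},{"tx":0,"ty":0,"tz":0.8,"wx":0,"wy":0,"wz":0,"jaw":5},{"tx":0,"ty":0,"tz":1,"wx":0,"wy":0,"wz":0,"jaw":5},{"tx":0,"ty":0,"tz":1.2,"wx":0,"wy":0,"wz":0,"jaw":5},{"tx":0,"ty":0,"tz":1.3,"wx":0,"wy":0,"wz":0,"jaw":5},{"tx":0,"ty":0,"tz":1.4,"wx":0,"wy":0,"wz":0,"jaw":5},{"tx":0,"ty":0,"tz":1.4,"wx":0,"wy":0,"wz":0,"jaw":5},{"tx":0,"ty":0,"tz":1.4,"wx":0,"wy":0,"wz":0,"jaw":5},{"tx":0,"ty":0,"tz":1.4,"wx":0,"wy":0,"wz":0,"jaw":5}])

```text
clock: 23.35
ee_pos: [0.6156, -0.1308, 0.0166]
ee_rot: [[-0.997, -0.071, -0.001], [-0.071, 0.997, 0.0], [0.001, 0.0, -1.0]]
ft_force: [-2.7, 3.1, 5.2]
finger_gap: 0.0213
```

Call:
servo_tool(moves=[{"tx":0,"ty":0.1,"tz":0.1,"wx":0,"wy":0,"wz":0,"jaw":5},{"tx":0,"ty":0.1,"tz":0.2,"wx":0,"wy":0,"wz":0,"jaw":5},{"tx":0,"ty":0.1,"tz":0.3,"wx":0,"wy":0,"wz":0,"jaw":5},{"tx":0,"ty":0.1,"tz":0.3,"wx":0,"wy":0,"wz":0,"jaw":5},{"tx":0,"ty":0.1,"tz":0.3,"wx":0,"wy":0,"wz":0,"jaw":5},{"tx":0,"ty":0.1,"tz":0.3,"wx":0,"wy":0,"wz":0,"jaw":5},{"tx":0,"ty":0.1,"tz":0.3,"wx":0,"wy":0,"wz":0,"jaw":5},{"tx":0,"ty":0.1,"tz":0.3,"wx":0,"wy":0,"wz":0,"jaw":5},{"tx":0,"ty":0.1,"tz":0.3,"wx":0,"wy":0,"wz":0,"jaw":5},{"tx":0,"ty":0.1,"tz":0.3,"wx":0,"wy":0,"wz":0,"jaw":5}])

```text
clock: 24.18
ee_pos: [0.6158, -0.1308, 0.0164]
ee_rot: [[-0.998, -0.07, -0.0], [-0.07, 0.998, -0.0], [0.0, -0.0, -1.0]]
ft_force: [-9.8, 3.8, 27.4]
finger_gap: 0.0214
```

```bash
python3 - <<'E'
from h import *
np.set_printoptions(precision=4,suppress=True)
o=env.get_obs();d=env.get_image("wrist");print(o["ee_pos"],o["ft_force"],o["finger_gap"])
P=cloud(d,o);L=(P-o["ee_pos"])@o["ee_rot"]
for a,b in((.048,.062),(-.062,-.048)):
    s=(abs(L[...,2]+.03)<.018)&(abs(L[...,1])<.013)&(L[...,0]>a)&(L[...,0]<b);print(s.sum(),np.percentile(P[s][:,2],[50,90,95]) if s.any() else 0)
E
```

```text
[ 0.6158 -0.1308  0.0164] [-9.8462  3.7576 27.3675] 0.021411344039252152
1668 [0.0571 0.058  0.0583]
924 [0.057  0.0578 0.058 ]
```

The black tube is seated: cap tops at z 0.057 put the axis at 0.044, and the tool stops moving at 27 N. I'll release it and go to the yellow tube.

Call:
servo_tool(moves=[{"tx":0,"ty":0,"tz":-0.2,"wx":0,"wy":0,"wz":0,"jaw":5},{"tx":0,"ty":0,"tz":-0.3,"wx":0,"wy":0,"wz":0,"jaw":40},{"tx":0,"ty":0,"tz":-0.3,"wx":0,"wy":0,"wz":0,"jaw":60},{"tx":0,"ty":0,"tz":-0.3,"wx":0,"wy":0,"wz":0,"jaw":60},{"tx":0,"ty":0,"tz":-0.3,"wx":0,"wy":0,"wz":0,"jaw":60},{"tx":0,"ty":0,"tz":-0.3,"wx":0,"wy":0,"wz":0,"jaw":60},{"tx":0,"ty":0,"tz":-0.3,"wx":0,"wy":0,"wz":0,"jaw":60},{"tx":0,"ty":0,"tz":-1.5,"wx":0,"wy":0,"wz":0,"jaw":60},{"tx":0,"ty":0,"tz":-4,"wx":0,"wy":0,"wz":0,"jaw":60},{"tx":0,"ty":0,"tz":-7,"wx":0,"wy":0,"wz":0,"jaw":60}])

```text
clock: 25.07
ee_pos: [0.6145, -0.1298, 0.0831]
ee_rot: [[-0.997, -0.071, -0.004], [-0.071, 0.997, 0.0], [0.004, 0.001, -1.0]]
ft_force: [0.0, -0.3, -0.7]
finger_gap: 0.0527
```

Call:
servo_tool(moves=[{"tx":0,"ty":0,"tz":-3,"wx":0,"wy":0,"wz":0,"jaw":60},{"tx":0,"ty":0,"tz":-6,"wx":0,"wy":0,"wz":0,"jaw":60},{"tx":0,"ty":0,"tz":-8,"wx":0,"wy":0,"wz":0,"jaw":60},{"tx":0,"ty":0,"tz":-9,"wx":0,"wy":0,"wz":0,"jaw":70},{"tx":0,"ty":0,"tz":-9,"wx":0,"wy":0,"wz":0,"jaw":70},{"tx":0,"ty":0,"tz":-9,"wx":0,"wy":0,"wz":0,"jaw":70},{"tx":0,"ty":0,"tz":-9,"wx":0,"wy":0,"wz":0,"jaw":70},{"tx":0,"ty":0,"tz":-9,"wx":0,"wy":0,"wz":0,"jaw":70},{"tx":0,"ty":0,"tz":-9,"wx":0,"wy":0,"wz":0,"jaw":70},{"tx":0,"ty":0,"tz":-9,"wx":0,"wy":0,"wz":0,"jaw":70}])

```text
clock: 25.9
ee_pos: [0.6155, -0.1299, 0.1722]
ee_rot: [[-0.997, -0.071, -0.002], [-0.071, 0.997, 0.0], [0.002, 0.0, -1.0]]
ft_force: [0.7, -0.7, 0.9]
finger_gap: 0.0614
```

Call:
servo_tool(moves=[{"tx":-0.2,"ty":1.5,"tz":0,"wx":0,"wy":0,"wz":0,"jaw":70},{"tx":-0.5,"ty":4.5,"tz":0,"wx":0,"wy":0,"wz":0,"jaw":70},{"tx":-0.8,"ty":8,"tz":0,"wx":0,"wy":0,"wz":0,"jaw":70},{"tx":-1.2,"ty":11.5,"tz":0,"wx":0,"wy":0,"wz":0,"jaw":70},{"tx":-1.5,"ty":15,"tz":0,"wx":0,"wy":0,"wz":0,"jaw":70},{"tx":-1.8,"ty":18.5,"tz":0,"wx":0,"wy":0,"wz":0,"jaw":70},{"tx":-2.2,"ty":22,"tz":0,"wx":0,"wy":0,"wz":0,"jaw":70},{"tx":-2.5,"ty":25.5,"tz":0,"wx":0,"wy":0,"wz":0,"jaw":70},{"tx":-2.8,"ty":28.5,"tz":0,"wx":0,"wy":0,"wz":0,"jaw":70},{"tx":-3.1,"ty":31,"tz":0,"wx":0,"wy":0,"wz":0,"jaw":70}])

```text
clock: 26.73
ee_pos: [0.6241, 0.1847, 0.1728]
ee_rot: [[-0.997, -0.073, -0.001], [-0.073, 0.997, 0.001], [0.001, 0.001, -1.0]]
ft_force: [-0.1, -0.1, -0.6]
finger_gap: 0.0611
```

Call:
servo_tool(moves=[{"tx":-0.2,"ty":2.5,"tz":0,"wx":0,"wy":0,"wz":-0.05,"jaw":70},{"tx":-0.4,"ty":5,"tz":0,"wx":0,"wy":0,"wz":-0.12,"jaw":70},{"tx":-0.7,"ty":7.5,"tz":0,"wx":0,"wy":0,"wz":-0.2,"jaw":70},{"tx":-0.9,"ty":9.5,"tz":0,"wx":0,"wy":0,"wz":-0.27,"jaw":70},{"tx":-1.1,"ty":11,"tz":0,"wx":0,"wy":0,"wz":-0.304,"jaw":70},{"tx":-1.2,"ty":11.6,"tz":0,"wx":0,"wy":0,"wz":-0.304,"jaw":70},{"tx":-1.2,"ty":11.6,"tz":0,"wx":0,"wy":0,"wz":-0.304,"jaw":70},{"tx":-1.2,"ty":11.6,"tz":0,"wx":0,"wy":0,"wz":-0.304,"jaw":70},{"tx":-1.2,"ty":11.6,"tz":0,"wx":0,"wy":0,"wz":-0.304,"jaw":70},{"tx":-1.2,"ty":11.6,"tz":0,"wx":0,"wy":0,"wz":-0.304,"jaw":70}])

```text
clock: 27.57
ee_pos: [0.6291, 0.296, 0.1735]
ee_rot: [[-0.931, -0.364, 0.0], [-0.364, 0.931, -0.001], [0.0, -0.001, -1.0]]
ft_force: [-0.4, 0.4, -0.2]
finger_gap: 0.0614
```

```bash
python3 - <<'E'
from h import *
np.set_printoptions(precision=4,suppress=True)
o,w=tube("yellow",[.628,.298]);print(o["ee_rot"][:2,:2])
d=env.get_image("top");P=cloud(d);C,_=cam(d)
for c,g in(("red",[.504,-.241]),("blue",[.496,-.137])):
    m=blobs(d,c)[0]>0;s=m&(abs(P[...,2]-.07)<.007)&(np.linalg.norm(P[...,:2]-g,axis=-1)<.05);print(c,P[s].mean(0),P[s].min(0),P[s].max(0))
E
```

```text
yellow tcp [0.6291 0.2963 0.1735] yawY 111.36621632360713 tube centre 0.6256837768554687 0.29695489501953126 size mm (122.84580993652344, 25.0723876953125) angle 21.81184579997563 2124
  cap [0.6769 0.3177] 175.5
  cap [0.5757 0.2773] 231.5
[[-0.9313 -0.3643]
 [-0.3643  0.9313]]
red [ 0.5034 -0.2393  0.0686] [ 0.4762 -0.2669  0.063 ] [ 0.5313 -0.2117  0.0761]
blue [ 0.4941 -0.1347  0.0686] [ 0.4679 -0.1619  0.0631] [ 0.5209 -0.1076  0.0754]
```

Call:
servo_tool(moves=[{"tx":0.3,"ty":0.2,"tz":1.5,"wx":0,"wy":0,"wz":0,"jaw":60},{"tx":0.3,"ty":0.2,"tz":4.5,"wx":0,"wy":0,"wz":0,"jaw":60},{"tx":0.3,"ty":0.2,"tz":8,"wx":0,"wy":0,"wz":0,"jaw":60},{"tx":0.3,"ty":0.2,"tz":11.5,"wx":0,"wy":0,"wz":0,"jaw":60},{"tx":0.3,"ty":0.2,"tz":14.5,"wx":0,"wy":0,"wz":0,"jaw":60},{"tx":0.3,"ty":0.2,"tz":16.7,"wx":0,"wy":0,"wz":0,"jaw":60},{"tx":0.3,"ty":0.2,"tz":17.9,"wx":0,"wy":0,"wz":0,"jaw":60},{"tx":0.3,"ty":0.2,"tz":18.5,"wx":0,"wy":0,"wz":0,"jaw":60},{"tx":0.3,"ty":0.2,"tz":18.8,"wx":0,"wy":0,"wz":0,"jaw":60},{"tx":0.3,"ty":0.2,"tz":18.8,"wx":0,"wy":0,"wz":0,"jaw":50}])

```text
clock: 28.55
ee_pos: [0.6257, 0.299, -0.014]
ee_rot: [[-0.931, -0.366, 0.001], [-0.366, 0.931, 0.001], [-0.001, 0.0, -1.0]]
ft_force: [1.1, 0.9, -0.4]
finger_gap: 0.049
```

Call:
servo_tool(moves=[{"tx":0,"ty":0,"tz":0,"wx":0,"wy":0,"wz":0,"jaw":40},{"tx":0,"ty":0,"tz":0,"wx":0,"wy":0,"wz":0,"jaw":20},{"tx":0,"ty":0,"tz":0,"wx":0,"wy":0,"wz":0,"jaw":5},{"tx":0,"ty":0,"tz":0,"wx":0,"wy":0,"wz":0,"jaw":5},{"tx":0,"ty":0,"tz":0,"wx":0,"wy":0,"wz":0,"jaw":5},{"tx":0,"ty":0,"tz":0,"wx":0,"wy":0,"wz":0,"jaw":5},{"tx":0,"ty":0,"tz":0,"wx":0,"wy":0,"wz":0,"jaw":5},{"tx":0,"ty":0,"tz":0,"wx":0,"wy":0,"wz":0,"jaw":5},{"tx":0,"ty":0,"tz":0,"wx":0,"wy":0,"wz":0,"jaw":5},{"tx":0,"ty":0,"tz":0,"wx":0,"wy":0,"wz":0,"jaw":5}])

```text
clock: 29.38
ee_pos: [0.6257, 0.299, -0.0137]
ee_rot: [[-0.93, -0.366, 0.001], [-0.366, 0.93, 0.001], [-0.001, 0.0, -1.0]]
ft_force: [-0.7, -1.4, 5.7]
finger_gap: 0.0213
```

Call:
servo_tool(moves=[{"tx":0,"ty":0,"tz":0,"wx":0,"wy":0,"wz":0,"jaw":5},{"tx":0,"ty":0,"tz":0,"wx":0,"wy":0,"wz":0,"jaw":5},{"tx":0,"ty":0,"tz":0,"wx":0,"wy":0,"wz":0,"jaw":5},{"tx":0,"ty":0,"tz":0,"wx":0,"wy":0,"wz":0,"jaw":5},{"tx":0,"ty":0,"tz":-1,"wx":0,"wy":0,"wz":0,"jaw":5},{"tx":0,"ty":0,"tz":-3,"wx":0,"wy":0,"wz":0,"jaw":5},{"tx":0,"ty":0,"tz":-6,"wx":0,"wy":0,"wz":0,"jaw":5},{"tx":0,"ty":0,"tz":-9,"wx":0,"wy":0,"wz":0,"jaw":5},{"tx":0,"ty":0,"tz":-11,"wx":0,"wy":0,"wz":0,"jaw":5},{"tx":0,"ty":0,"tz":-12,"wx":0,"wy":0,"wz":0,"jaw":5}])

```text
clock: 30.22
ee_pos: [0.6266, 0.2995, 0.1092]
ee_rot: [[-0.931, -0.366, 0.004], [-0.366, 0.931, 0.002], [-0.005, 0.001, -1.0]]
ft_force: [0.3, -0.1, -0.3]
finger_gap: 0.0215
```

Call:
servo_tool(moves=[{"tx":0.5,"ty":-1.3,"tz":0,"wx":0,"wy":0,"wz":0.03,"jaw":5},{"tx":1.3,"ty":-3.4,"tz":0,"wx":0,"wy":0,"wz":0.07,"jaw":5},{"tx":2.4,"ty":-6,"tz":0,"wx":0,"wy":0,"wz":0.12,"jaw":5},{"tx":3.5,"ty":-9,"tz":0,"wx":0,"wy":0,"wz":0.17,"jaw":5},{"tx":4.7,"ty":-12,"tz":0,"wx":0,"wy":0,"wz":0.22,"jaw":5},{"tx":5.9,"ty":-15,"tz":0,"wx":0,"wy":0,"wz":0.26,"jaw":5},{"tx":7.1,"ty":-18,"tz":0,"wx":0,"wy":0,"wz":0.29,"jaw":5},{"tx":8.2,"ty":-20.9,"tz":0,"wx":0,"wy":0,"wz":0.301,"jaw":5},{"tx":9.2,"ty":-23.3,"tz":0,"wx":0,"wy":0,"wz":0.301,"jaw":5},{"tx":9.2,"ty":-23.3,"tz":0,"wx":0,"wy":0,"wz":0.301,"jaw":5}])

```text
clock: 31.05
ee_pos: [0.6224, 0.0364, 0.1032]
ee_rot: [[-0.998, -0.061, -0.004], [-0.061, 0.998, -0.006], [0.005, -0.006, -1.0]]
ft_force: [0.0, -1.7, -1.1]
finger_gap: 0.0214
```

Call:
servo_tool(moves=[{"tx":0.1,"ty":-1.5,"tz":0,"wx":0,"wy":0,"wz":0,"jaw":5},{"tx":0.4,"ty":-4.5,"tz":0,"wx":0,"wy":0,"wz":0,"jaw":5},{"tx":0.7,"ty":-8,"tz":0,"wx":0,"wy":0,"wz":0,"jaw":5},{"tx":0.9,"ty":-11.5,"tz":0,"wx":0,"wy":0,"wz":0,"jaw":5},{"tx":1.2,"ty":-15,"tz":0,"wx":0,"wy":0,"wz":0,"jaw":5},{"tx":1.5,"ty":-18.5,"tz":0,"wx":0,"wy":0,"wz":0,"jaw":5},{"tx":1.8,"ty":-22,"tz":0,"wx":0,"wy":0,"wz":0,"jaw":5},{"tx":2,"ty":-25,"tz":0,"wx":0,"wy":0,"wz":0,"jaw":5},{"tx":2.2,"ty":-27.2,"tz":0,"wx":0,"wy":0,"wz":0,"jaw":5},{"tx":2.2,"ty":-28.1,"tz":0,"wx":0,"wy":0,"wz":0,"jaw":5}])

```text
clock: 31.88
ee_pos: [0.6209, -0.2395, 0.104]
ee_rot: [[-0.998, -0.068, -0.003], [-0.068, 0.998, -0.002], [0.003, -0.002, -1.0]]
ft_force: [-0.3, -0.9, -0.5]
finger_gap: 0.0215
```

Call:
servo_tool(moves=[{"tx":0,"ty":0,"tz":0,"wx":0,"wy":0,"wz":0,"jaw":5},{"tx":0,"ty":0,"tz":0,"wx":0,"wy":0,"wz":0,"jaw":5},{"tx":0,"ty":0,"tz":0,"wx":0,"wy":0,"wz":0,"jaw":5},{"tx":0,"ty":0,"tz":0,"wx":0,"wy":0,"wz":0,"jaw":5},{"tx":0,"ty":0,"tz":0,"wx":0,"wy":0,"wz":0,"jaw":5},{"tx":0,"ty":0,"tz":0,"wx":0,"wy":0,"wz":0,"jaw":5},{"tx":0,"ty":0,"tz":0,"wx":0,"wy":0,"wz":0,"jaw":5},{"tx":0,"ty":0,"tz":0,"wx":0,"wy":0,"wz":0,"jaw":5},{"tx":0,"ty":0,"tz":0,"wx":0,"wy":0,"wz":0,"jaw":5},{"tx":0,"ty":0,"tz":0,"wx":0,"wy":0,"wz":0,"jaw":5}])

```text
clock: 32.72
ee_pos: [0.6238, -0.2336, 0.1053]
ee_rot: [[-0.997, -0.074, -0.0], [-0.074, 0.997, 0.0], [0.0, 0.0, -1.0]]
ft_force: [0.4, 0.2, -1.1]
finger_gap: 0.021
```

```bash
python3 - <<'E'
from h import *
np.set_printoptions(precision=4,suppress=True)
o=env.get_obs();d=env.get_image("wrist");print(o["ee_pos"],o["ee_rot"][:,1],o["finger_gap"],o["ft_force"])
P=cloud(d,o);R=o["ee_rot"];L=(P-o["ee_pos"])@R
s=(abs(L[...,2]+.027)<.014)&(abs(L[...,1])<.02)&(abs(L[...,0])<.08);q=L[s];print(len(q),q.min(0),q.max(0))
a=q[abs(q[:,0])>.045];print("caps z",np.percentile(a[:,2],[5,50,95]),a[a[:,0]>0].mean(0),a[a[:,0]<0].mean(0))
# black tube in clips: cap tops
s=(P[...,2]>.05)&(P[...,2]<.064)&(np.linalg.norm(P[...,:2]-[.616,-.129],axis=-1)<.08)&(P[...,1]>-.16);q=P[s]
print("black tube",len(q),cv2.minAreaRect((q[:,:2]*1000).astype(np.float32)),np.percentile(q[:,2],[5,50,95]))
E
```

```text
[ 0.6238 -0.2336  0.1053] [-0.0742  0.9972  0.    ] 0.021047646524901386 [ 0.3849  0.215  -1.1262]
8145 [-0.0626 -0.02   -0.041 ] [ 0.0618  0.0184 -0.0162]
caps z [-0.0408 -0.0398 -0.0317] [ 0.0549 -0.0012 -0.0382] [-0.0527 -0.0011 -0.0391]
black tube 4267 ((614.7100830078125, -130.55789184570312), (122.30335235595703, 45.77265167236328), 4.828033924102783) [0.0514 0.0552 0.0604]
```

Call:
servo_tool(moves=[{"tx":0,"ty":0.1,"tz":1,"wx":0,"wy":0,"wz":0,"jaw":5},{"tx":0,"ty":0.1,"tz":2.5,"wx":0,"wy":0,"wz":0,"jaw":5},{"tx":0,"ty":0.1,"tz":4,"wx":0,"wy":0,"wz":0,"jaw":5},{"tx":0,"ty":0.1,"tz":5,"wx":0,"wy":0,"wz":0,"jaw":5},{"tx":0,"ty":0.1,"tz":5.6,"wx":0,"wy":0,"wz":0,"jaw":5},{"tx":0,"ty":0.1,"tz":6.1,"wx":0,"wy":0,"wz":0,"jaw":5},{"tx":0,"ty":0.1,"tz":6.5,"wx":0,"wy":0,"wz":0,"jaw":5},{"tx":0,"ty":0.1,"tz":6.9,"wx":0,"wy":0,"wz":0,"jaw":5},{"tx":0,"ty":0.1,"tz":7.2,"wx":0,"wy":0,"wz":0,"jaw":5},{"tx":0,"ty":0.1,"tz":7.5,"wx":0,"wy":0,"wz":0,"jaw":5}])

```text
clock: 33.6
ee_pos: [0.6246, -0.2331, 0.0312]
ee_rot: [[-0.997, -0.074, 0.002], [-0.074, 0.997, -0.001], [-0.002, -0.001, -1.0]]
ft_force: [-0.4, 0.4, 7.4]
finger_gap: 0.0211
```

Call:
servo_tool(moves=[{"tx":0,"ty":0,"tz":0.3,"wx":0,"wy":0,"wz":0,"jaw":5},{"tx":0,"ty":0,"tz":0.6,"wx":0,"wy":0,"wz":0,"jaw":5},{"tx":0,"ty":0,"tz":0.8,"wx":0,"wy":0,"wz":0,"jaw":5},{"tx":0,"ty":0,"tz":1,"wx":0,"wy":0,"wz":0,"jaw":5},{"tx":0,"ty":0,"tz":1.2,"wx":0,"wy":0,"wz":0,"jaw":5},{"tx":0,"ty":0,"tz":1.4,"wx":0,"wy":0,"wz":0,"jaw":5},{"tx":0,"ty":0,"tz":1.6,"wx":0,"wy":0,"wz":0,"jaw":5},{"tx":0,"ty":0,"tz":1.7,"wx":0,"wy":0,"wz":0,"jaw":5},{"tx":0,"ty":0,"tz":1.7,"wx":0,"wy":0,"wz":0,"jaw":5},{"tx":0,"ty":0,"tz":1.7,"wx":0,"wy":0,"wz":0,"jaw":5}])

```text
clock: 34.43
ee_pos: [0.6236, -0.2328, 0.0169]
ee_rot: [[-0.997, -0.074, 0.0], [-0.074, 0.997, 0.0], [-0.0, 0.0, -1.0]]
ft_force: [-10.3, 3.9, 28.4]
finger_gap: 0.0217
```

```bash
python3 - <<'E'
from h import *
np.set_printoptions(precision=4,suppress=True)
o=env.get_obs();d=env.get_image("wrist");print(o["ee_pos"],o["ft_force"],o["finger_gap"])
P=cloud(d,o);L=(P-o["ee_pos"])@o["ee_rot"]
for a,b in((.048,.062),(-.062,-.048)):
    s=(abs(L[...,2]+.03)<.018)&(abs(L[...,1])<.013)&(L[...,0]>a)&(L[...,0]<b);print(s.sum(),np.percentile(P[s][:,2],[50,90,95]) if s.any() else 0)
E
```

```text
[ 0.6236 -0.2328  0.0169] [-10.2996   3.8997  28.427 ] 0.021683638125916376
1673 [0.0571 0.0581 0.0583]
962 [0.057  0.0578 0.058 ]
```

The yellow tube is seated, with cap tops at 0.057. I'll release it, back off upward, and check.

Call:
servo_tool(moves=[{"tx":0,"ty":0,"tz":-0.2,"wx":0,"wy":0,"wz":0,"jaw":5},{"tx":0,"ty":0,"tz":-0.3,"wx":0,"wy":0,"wz":0,"jaw":40},{"tx":0,"ty":0,"tz":-0.3,"wx":0,"wy":0,"wz":0,"jaw":60},{"tx":0,"ty":0,"tz":-0.3,"wx":0,"wy":0,"wz":0,"jaw":60},{"tx":0,"ty":0,"tz":-0.3,"wx":0,"wy":0,"wz":0,"jaw":60},{"tx":0,"ty":0,"tz":-0.3,"wx":0,"wy":0,"wz":0,"jaw":60},{"tx":0,"ty":0,"tz":-0.3,"wx":0,"wy":0,"wz":0,"jaw":60},{"tx":0,"ty":0,"tz":-1.5,"wx":0,"wy":0,"wz":0,"jaw":60},{"tx":0,"ty":0,"tz":-4,"wx":0,"wy":0,"wz":0,"jaw":60},{"tx":0,"ty":0,"tz":-7,"wx":0,"wy":0,"wz":0,"jaw":60}])

```text
clock: 35.32
ee_pos: [0.6222, -0.2321, 0.0829]
ee_rot: [[-0.997, -0.074, -0.004], [-0.074, 0.997, 0.001], [0.004, 0.001, -1.0]]
ft_force: [0.9, 0.1, 0.1]
finger_gap: 0.053
```

Call:
servo_tool(moves=[{"tx":0,"ty":0.5,"tz":-3,"wx":0,"wy":0,"wz":0,"jaw":60},{"tx":0,"ty":1.5,"tz":-6,"wx":0,"wy":0,"wz":0,"jaw":60},{"tx":0,"ty":3,"tz":-9,"wx":0,"wy":0,"wz":0,"jaw":70},{"tx":0,"ty":4.5,"tz":-12,"wx":0,"wy":0,"wz":0,"jaw":70},{"tx":0,"ty":5,"tz":-15,"wx":0,"wy":0,"wz":0,"jaw":70},{"tx":0,"ty":5,"tz":-16,"wx":0,"wy":0,"wz":0,"jaw":70},{"tx":0,"ty":5,"tz":-16,"wx":0,"wy":0,"wz":0,"jaw":70},{"tx":0,"ty":5,"tz":-16,"wx":0,"wy":0,"wz":0,"jaw":70},{"tx":0,"ty":5,"tz":-16,"wx":0,"wy":0,"wz":0,"jaw":70},{"tx":0,"ty":5,"tz":-16,"wx":0,"wy":0,"wz":0,"jaw":70}])

```text
clock: 36.15
ee_pos: [0.6187, -0.1832, 0.2411]
ee_rot: [[-0.997, -0.073, -0.004], [-0.073, 0.997, 0.0], [0.004, 0.001, -1.0]]
ft_force: [0.2, -0.3, 1.1]
finger_gap: 0.0613
```

```bash
python3 - <<'E'
from h import *
np.set_printoptions(precision=4,suppress=True)
o=env.get_obs();d=env.get_image("wrist");t=env.get_image("top");cv2.imwrite("pics/w5.png",d["pixels"]);print(o["ee_pos"],o["ft_force"])
P=cloud(d,o)
for c,g in(("yellow",[.6237,-.2327]),("black",[.616,-.129])):
    e=np.array([.9972,.0742]);n=np.array([-.0742,.9972]);D=P[...,:2]-g;a=D@e;b=D@n
    for s0 in(-1,1):
        s=(abs(s0*a-.055)<.012)&(abs(b)<.02)&(P[...,2]>.047)&(P[...,2]<.065);print(c,s0,s.sum(),"along",np.percentile(a[s],[2,98]),"across",np.percentile(b[s],[2,98]),"ztop",np.median(P[s][:,2]))
T=cloud(t)
for c,g in(("red",[.504,-.241]),("blue",[.496,-.137]),("green",[.4373,.2115])):
    m=blobs(t,c)[0]>0;s=m&(T[...,2]>.052)&(T[...,2]<.078)&(np.linalg.norm(T[...,:2]-g,axis=-1)<.05);print(c,s.sum(),(T[s].min(0)+T[s].max(0))[:2]/2,np.median(T[s][:,2]))
for b in blobs(t,"green")[1]:print("green px",cv2.minAreaRect(b)[0])
for c in("red","blue"):
    b=max(blobs(t,c)[1],key=cv2.contourArea);print(c,"tray",ray(t,cv2.minAreaRect(b)[0],.026)[0])
E
```

```text
[ 0.6187 -0.1832  0.2411] [ 0.1957 -0.258   1.0656]
yellow -1 345 along [-0.062  -0.0432] across [-0.0132  0.0115] ztop 0.057010183439902995
yellow 1 266 along [0.0435 0.0603] across [-0.0135  0.0116] ztop 0.05698561777469749
black -1 346 along [-0.0622 -0.0432] across [-0.0156  0.009 ] ztop 0.05691714090260608
black 1 272 along [0.0435 0.0604] across [-0.0162  0.009 ] ztop 0.056868397296366086Traceback (most recent call last):
  File "<stdin>", line 11, in <module>
    return umr_minimum(a, axis, None, out, keepdims, initial, where)
ValueError: zero-size array to reduction operation minimum which has no identity
```

View pics/w5.png

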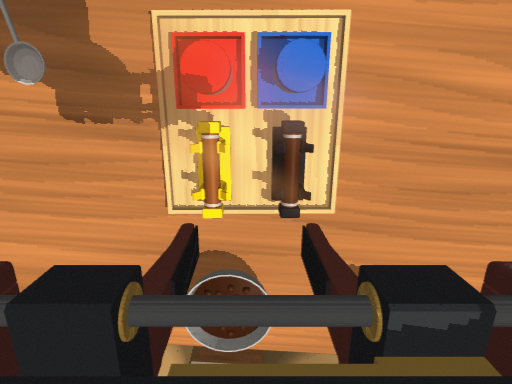

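The wrist view shows both tubes in their clips (yellow 211,170; black 291,170) and both tins in their trays. The arm blocks the top view, so I'll check the green items in the scene view and then hand in.

```bash
python3 - <<'E'
from h import *
np.set_printoptions(precision=4,suppress=True)
d0=pickle.load(open("pics/scene0.pkl","rb"));d=env.get_image("scene")
for x in(d0,d):print([tuple(np.round(cv2.minAreaRect(b)[0],1)) for b in blobs(x,"green")[1]])
P=cloud(d)
for c,g in(("red",[.504,-.241]),("blue",[.496,-.137])):
    m=blobs(d,c)[0]>0;s=m&(abs(P[...,2]-.07)<.004)&(np.linalg.norm(P[...,:2]-g,axis=-1)<.05);print(c,s.sum(),(P[s].min(0)+P[s].max(0))[:2]/2 if s.any() else 0)
print(env.hand_in())
E
```

```text
[(np.float64(292.8), np.float64(149.0)), (np.float64(257.0), np.float64(150.5))]
[(np.float64(293.5), np.float64(149.0)), (np.float64(257.0), np.float64(150.5))]
red 421 [ 0.5046 -0.2418]
blue 317 [ 0.4957 -0.138 ]
the job is handed in; nothing more can be done
None
```

I loaded the caddy and handed the job in at about 36 s on the robot's clock. The hand-in gives no verdict, so the results below are from my own last checks.

- **Tins:** both stand in their trays. The red one is at (0.505, -0.242) and the blue one at (0.496, -0.138), each within about 3 mm of its tray's centre.
- **Tubes:** both are snapped into their clips. Cap tops measure z 0.057, which puts the axes at 44 mm. They are about centred along the clips, and the tool stopped dead at 27–28 N of downward push. I estimate the across-clip position is good to about 3 mm, because the black tube's caps measured 3 mm off my estimate of the clip axis.
- **Green tin and tube:** neither has moved by more than a pixel in the scene view.

**Disagreements and failures:**
- **First grasp missed:** my first try at the red tin closed above the lid and did not move it. The cameras put the real fingertips about 20 mm behind the reported TCP, although the description says 14 mm ahead. I corrected for this from then on.
- **Top-view check missing:** the last check from the top camera failed because the arm was in the way. I used the wrist and scene cameras instead.

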